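# Swap two digestion vessels and hold the clamp plate over the hot block

### The job

The red-capped and blue-capped digestion vessels are in each other's wells in the hot block: swap them so that each stands fully home in the well with the ring of its own colour, keeping them upright (there is acid inside) and lowering them in, not dropping them; the empty middle well or the bench may be used in between. Then pick up the clamp plate by its handle and hold it level about 10 mm above the tops of the four pillars, every hole lined up over a threaded hole (either way round) so that I can drop the screws through and start them; it must not touch the pillars, the block or the caps, and you finish still holding it there, steady. Leave the other things on the bench alone.

Things in the scene. Friction and masses are not known exactly. Their poses are not given: they have to be found in the camera images.
- block: Hot-block digester, fixed: white heater base 290 x 130 mm under an aluminium block 220 (x) x 110 x 40 mm, whose top is 65 mm above the bench. Three round wells 60 mm apart along x, 37 mm wide, 25 mm deep: red ring (-x end), no ring (middle), blue ring (+x end). Steel pillars 18 mm wide, 40 mm high, on the four corners. Control panel at the -x end. Origin: under the middle well at bench level; z up.
- red_well (a point): Centre of the mouth of the red-ringed well, level with the block's top (65 mm above the bench).
- spare_well (a point): Centre of the mouth of the middle well, which has no ring and is empty at the start (65 mm above the bench).
- blue_well (a point): Centre of the mouth of the blue-ringed well (65 mm above the bench).
- red_vessel: The red-capped vessel (see red_centre); origin at the centre of its underside, z up along its axis.
- blue_vessel: The blue-capped vessel (see blue_centre); origin at the centre of its underside, z up along its axis.
- red_centre (a point): Centre, half-way up, of the red-capped vessel: 63 mm tall, white body 32 mm wide, red cap 34 mm wide on its top 26 mm; about 0.1 kg. Starts in the blue-ringed well. Home in a well, this centre is 6.5 mm above the block's top and the cap's top 2 mm below the pillar tops. Grip it by the cap, whose middle is 18.5 mm above this centre, to keep the fingertips clear of the block.
- blue_centre (a point): Centre (half-way up) of the blue-capped digestion vessel, same size and shape as the red one, with a blue cap. It starts in the red-ringed well.
- plate: Steel clamp plate 220 (x) x 110 (y) x 6 mm, lying on the bench, about 0.45 kg; under it a brick-red seal pad 170 x 50 x 3 mm, on top a black bar handle along x. Four through holes, 13 mm wide, at x = +-95, y = +-42 mm match the pillars; it fits either way round (half turn). Origin: centre of the pad's underside (the plate's own underside is 3 mm higher); z up, and stays up.
- handle (a point): Middle of the plate's handle: a square bar 12 x 12 mm, 90 mm long along the plate's x, on two end posts 66 mm apart inside. This point is the bar's centre, 42 mm above the plate's underside; 30 mm of free space between bar and plate.
- beaker: Bystander: glass beaker, 64 mm across the rim, 85 mm tall, on the bench; origin under its centre.
- bottle: Bystander: closed amber bottle with white cap, 60 mm across, 135 mm tall; origin under its centre.
- screw_dish: Bystander: round steel dish, 84 mm across, 16 mm high, with the four screws in it; origin under its centre.
- thread0 (a point): Centre of the threaded hole in the top of the pillar at the block's +x, +y corner, 105 mm above the bench (x = +-95, y = +-42 mm in the block's frame).
- hole0 (a point): Centre of the plate's hole at the plate's +x, +y corner, at the plate's underside (x = +-95, y = +-42 mm in the plate's frame).
- thread1 (a point): Centre of the threaded hole in the top of the pillar at the block's -x, +y corner, 105 mm above the bench (x = +-95, y = +-42 mm in the block's frame).
- hole1 (a point): Centre of the plate's hole at the plate's -x, +y corner, at the plate's underside (x = +-95, y = +-42 mm in the plate's frame).
- thread2 (a point): Centre of the threaded hole in the top of the pillar at the block's -x, -y corner, 105 mm above the bench (x = +-95, y = +-42 mm in the block's frame).
- hole2 (a point): Centre of the plate's hole at the plate's -x, -y corner, at the plate's underside (x = +-95, y = +-42 mm in the plate's frame).
- thread3 (a point): Centre of the threaded hole in the top of the pillar at the block's +x, -y corner, 105 mm above the bench (x = +-95, y = +-42 mm in the block's frame).
- hole3 (a point): Centre of the plate's hole at the plate's +x, -y corner, at the plate's underside (x = +-95, y = +-42 mm in the plate's frame).

How it is judged:
On the way:
1. both vessels stand fully home in the wells of their own colours, let go (horizontal distance between red_centre and red_well below 0.004 m and z of red_centre in the frame of red_well between 0.003 and 0.0095 m and angle between each of red_centre, blue_centre's own z axis and vertical below 0.1 rad and contact force between the fingers and red_vessel below 0.1 N and linear speed of each of red_vessel, blue_vessel below 0.02 m/s and horizontal distance between blue_centre and blue_well below 0.004 m and z of blue_centre in the frame of blue_well between 0.003 and 0.0095 m and contact force between the fingers and blue_vessel below 0.1 N), for 0.2 s.
At the end, for the whole second after the job is handed in: Each vessel upright and fully home in its own colour's well (within 4 mm sideways, 3 mm of depth), let go; the plate held still by the fingers alone, every hole within 3.5 mm sideways of a threaded hole (either way round) and 5 to 16 mm above it, touching neither block nor vessels (all of step 1 and ((horizontal distance between hole0 and thread0 below 0.0035 m and z of hole0 in the frame of thread0 between 0.005 and 0.016 m and horizontal distance between hole1 and thread1 below 0.0035 m and z of hole1 in the frame of thread1 between 0.005 and 0.016 m and horizontal distance between hole2 and thread2 below 0.0035 m and z of hole2 in the frame of thread2 between 0.005 and 0.016 m and horizontal distance between hole3 and thread3 below 0.0035 m and z of hole3 in the frame of thread3 between 0.005 and 0.016 m) or (horizontal distance between hole0 and thread2 below 0.0035 m and z of hole0 in the frame of thread2 between 0.005 and 0.016 m and horizontal distance between hole1 and thread3 below 0.0035 m and z of hole1 in the frame of thread3 between 0.005 and 0.016 m and horizontal distance between hole2 and thread0 below 0.0035 m and z of hole2 in the frame of thread0 between 0.005 and 0.016 m and horizontal distance between hole3 and thread1 below 0.0035 m and z of hole3 in the frame of thread1 between 0.005 and 0.016 m)) and contact force between the fingers and plate above 0.5 N and linear speed of plate below 0.01 m/s and angular speed of plate below 0.1 rad/s and contact force between plate and block below 0.1 N and contact force between plate and red_vessel below 0.1 N and contact force between plate and blue_vessel below 0.1 N); the arm keeps its last pose, push and grip.
It fails at once if the clamp plate knocks or rests on the block, its pillars or a vessel (contact force between plate and block above 1 N or contact force between plate and red_vessel above 1 N or contact force between plate and blue_vessel above 1 N).
It fails at once if a vessel is tipped by more than about 30 degrees (angle between any of red_vessel, blue_vessel's own z axis and vertical above 0.52 rad).
It fails at once if a vessel is dropped ((linear speed of red_vessel above 0.5 m/s and contact force between the fingers and red_vessel below 0.05 N) or (linear speed of blue_vessel above 0.5 m/s and contact force between the fingers and blue_vessel below 0.05 N)).
It fails at once if another thing on the bench is shifted by more than 30 mm (distance of any of beaker, bottle, screw_dish from where it was at the start of the episode above 0.03 m).
It also fails if it takes over 70 s, if anything falls off the work surface, if the arm or the gripper's body presses on something with over 40 N, if the wrist force passes 120 N, or if a joint passes its speed limit or range.

### The arm

A 6-joint arm with a two-finger parallel gripper is mounted at the origin on the work surface. World frame = base frame: x ahead of the robot, y to its left, z up, the work surface at z = 0. Lengths are in m, angles in rad, forces in N, time in s.
With the tool pointing down it reaches from about 0.35 to 0.775 m from the base axis. Payload 7.3 kg.
Tool frame: the origin (TCP) lies midway between the tips of the shut fingers; the grasp point (between the pads) lies robot.grasp_offset behind it (robot.grasp_offset is the distance from the TCP to the grasp point, in m); z points along the fingers, x is the direction in which the jaws open and shut, and the axes are right-handed (so a half turn about z gives the same grasp; the last joint's range is limited). The gripper opens to 92 mm and grips with 3 to 60 N. Pads are 19 mm wide; open, the fingers measure 130 mm over their backs; the gripper's body (75 mm by 190 mm) begins 47 mm behind the grasp point.
Start: joints at [1.006, 0.342, 1.524, -0, 1.275, -0.146], TCP at [0.213, 0.48, 0.227] pointing down, gripper open.
Joint ranges: [-2.53, 2.53], [-0.77, 2.02], [0.04, 2.7], [-1, 4.14], [0.28, 2.66], [-3.11, 3.11]. Speed limits (rad/s): [2.57, 2.57, 3.14, 3.14, 3.14, 3.14].

### API

Orientations are given as [roll, pitch, yaw] about the fixed x, y, z axes, in that order (R = Rz(yaw) Ry(pitch) Rx(roll)).
In Python, from cell import robot gives the robot as it stands. The module is installed in compiled form; this text tells all that it offers.
- The arm moves only by the tool move_arm, never from a script. Its argument "increments" is a list of rows, each a list of 7 numbers: the finger opening in mm, from 0 to 91.8, then the shift along the tool's x, y, z in mm, then the turn, a rotation vector about the tool's x, y, z in rad. A call has 1 to 12 rows; each row shifts and turns the pose as measured when the row begins, along the tool's axes as they then stand; what a row does not reach is not made up. A row lasts 1/8 s, in which the tool goes at most 62.5 mm and 10.7 degrees, less where a joint would pass 70% of its speed; a pose out of reach is approached as far as the arm can. A call is refused whole if a number of a shift passes 62.5 or a number of a turn 0.188, either way. A call with a gripper value outside its range is refused whole. The fingers move at their own pace and stop on an object; "newtons" is the grip in N (left out, the last holds). Time passes only in rows, so rows that do not move let the fingers close. It gives the time, the measured TCP pose, the force and the opening at its end, in the units of the state.
- robot.observe(): the state, without advancing time (a new reading comes with each control period).
- robot.read_camera(name): name is "scene" or "top" or "wrist"; returns a dict with "img" (480x640x3 uint8, red, green, blue), "fx", "fy", "cx", "cy" (pixels), "T" (4x4, takes a point from camera to world coordinates). Camera axes: x right, y down, z forward; pixel columns grow to the right and rows downward; lengths in m; the calibration is good to about 2 mm. A picture is of the moment at which its call begins. There is no depth.
- robot.hand_in(): hands the job in, once; it reports no verdict.
Trained networks look in the newest picture that a camera, given by its name, has taken for a name from the list of things; names that differ only in an ending like _2 or _b are one class to them, and where a whole thing is asked for, a point or a joint stands for the part that bears it (a point fixed in the world has none). Each returns a list of dicts, best first, with "conf" (0 to 1); they miss things now and then, are a little off and sometimes report something else, mostly with a low value. They report only what shows in the picture. A call takes as long as a camera call.
- robot.look_for(thing, camera): "rect" ([left, top, width, height] in pixels, round what is visible of it).
The state is a dict: "time": time; "qpos": joint angles; "qvel": joint speeds; "joint_efforts": joint torques, N m; "tool_pos": TCP position; "tool_rot": TCP orientation; "contact_force": force on the tool from outside, world axes, zero at the start; "torque": the same for the moment, N m; "opening": finger opening in m.
Only numpy, scipy, OpenCV 4.12 (cv2) and the standard library are available. Lean on these libraries where they do the work, as an engineer would, in place of code of your own. Each camera call takes 0.05 s, during which the arm holds its last target.

## Working session

There is one attempt and no reset: what is moved stays moved. The work goes in short steps, Python scripts to look and compute and a tool call to move; the robot and the scene stay as the last step left them, time stands still between calls to the robot, and variables do not carry over. Pictures are saved under pics/ and viewed, and the job is handed in when it is done.

Besides the shell and the picture viewer there is one more tool, called after ">>>" as name(argument=value, ...), one argument or row to a line, values as JSON. move_arm: Moves the arm, as the interface text tells. Its arguments: {"type":"object","properties":{"increments":{"type":"array"},"newtons":{"type":"number"}},"required":["increments"]}

```bash
mkdir -p pics; ls
cat > h.py <<'E'
import numpy as np,cv2
from cell import robot
def snap(c,fn=None):
    d=robot.read_camera(c)
    if fn: cv2.imwrite('pics/'+fn,cv2.cvtColor(d['img'],cv2.COLOR_RGB2BGR))
    return d
def px2w(d,u,v,z):
    T=np.array(d['T']); r=T[:3,:3]@np.array([(u-d['cx'])/d['fx'],(v-d['cy'])/d['fy'],1]); o=T[:3,3]
    return o+r*(z-o[2])/r[2]
def w2px(d,p):
    T=np.array(d['T']); q=T[:3,:3].T@(np.array(p)-T[:3,3]); return np.array([d['fx']*q[0]/q[2]+d['cx'],d['fy']*q[1]/q[2]+d['cy']])
E
python3 - <<'E'
from h import *
np.set_printoptions(precision=4,suppress=True)
s=robot.observe(); print(s, robot.grasp_offset)
for c in ['scene','top','wrist']:
    d=snap(c,c+'0.png'); print(c,d['fx'],d['cx'],d['cy'],np.array(d['T']))
    for t in ['block','red_vessel','blue_vessel','plate','handle','beaker','bottle','screw_dish','red_well','spare_well','blue_well']:
        if c!='wrist':
            r=robot.look_for(t,c); print(t,[(np.round(x['rect'],1),round(x['conf'],2)) for x in r[:2]])
E
```

```text
pics
{'time': 0.0, 'qpos': array([ 1.006 ,  0.3427,  1.525 , -0.0001,  1.2754, -0.146 ]), 'qvel': array([-0.0001, -0.0015,  0.0009,  0.0016, -0.0016, -0.0004]), 'joint_efforts': array([ -0.0011, -43.1256, -24.421 ,   0.0715,   0.0563,  -0.0001]), 'tool_pos': array([0.2133, 0.4793, 0.2261]), 'tool_rot': array([-3.1414,  0.0015,  1.152 ]), 'contact_force': array([0.5066, 0.2226, 0.1951]), 'torque': array([0.0715, 0.0142, 0.0128]), 'opening': 0.09126199455483984} 0.0188
scene 472.4632220489819 314.23487497504414 237.88274968050246 [[ 0.5399  0.6905 -0.4813  1.2314]
 [ 0.8418 -0.4444  0.3066 -0.3634]
 [-0.0022 -0.5707 -0.8212  1.1679]
 [ 0.      0.      0.      1.    ]]
block [(array([190.8, 230.1,  69.8,  95.1]), 0.58), (array([328.9, 171.1,  69.4,  62.4]), 0.53)]
red_vessel [(array([224.8, 278. ,  16.3,  19.8]), 0.73)]
blue_vessel [(array([211.6, 243.8,   9.4,  16.6]), 0.6), (array([328.9, 174.5,  67.3,  54.8]), 0.31)]
plate [(array([328. , 171.6,  69.7,  59.9]), 0.62)]
handle [(array([223.7, 275.2,  18.4,  21.9]), 0.43), (array([327.3, 173.6,  69.9,  58.6]), 0.37)]
beaker [(array([320
[... 841 characters left out ...]
  78.2]), 0.16)]
plate [(array([200.6, 230.6,  43.1,  78. ]), 0.9)]
handle [(array([201.1, 229.7,  41.7,  83.4]), 0.88)]
beaker [(array([314.2, 172.9,  22.6,  25.7]), 0.59)]
bottle [(array([465.8, 270.3,  29.8,  21. ]), 0.97)]
screw_dish [(array([136. , 225.2,  29.4,  27.7]), 0.96)]
red_well [(array([359.1, 218.8,  70.6, 108.9]), 0.79)]
spare_well [(array([361.4, 215.9,  63.1, 109.3]), 0.57)]
blue_well [(array([359.3, 213.3,  67.3, 114.6]), 0.96), (array([135.7, 224.8,  32.5,  29.7]), 0.71)]
wrist 387.37699842098095 319.05453651912075 238.50946660606303 [[ 0.4066  0.8734  0.2681  0.1414]
 [ 0.9136 -0.3888 -0.1193  0.5127]
 [ 0.      0.2934 -0.956   0.3853]
 [ 0.      0.      0.      1.    ]]
```

View pics/scene0.png

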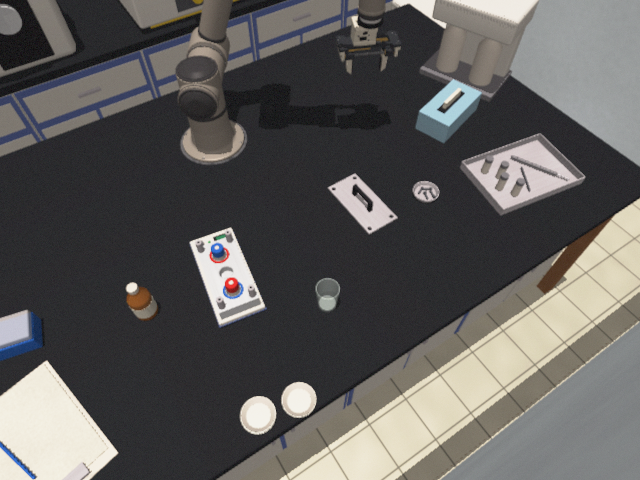

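View pics/top0.png

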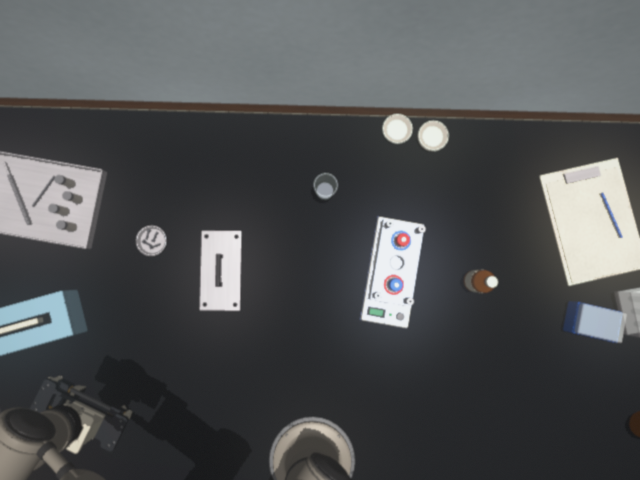

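Run:
```python
from h import *
d=snap('top')
im=cv2.cvtColor(d['img'],cv2.COLOR_RGB2BGR)
cv2.imwrite('pics/topblk.png',cv2.resize(im[200:340,350:510],None,fx=5,fy=5,interpolation=cv2.INTER_CUBIC)[:600])
cv2.imwrite('pics/toppl.png',cv2.resize(im[215:325,190:260],None,fx=5,fy=5,interpolation=cv2.INTER_CUBIC))
```

```text
(no output)
```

View pics/topblk.png

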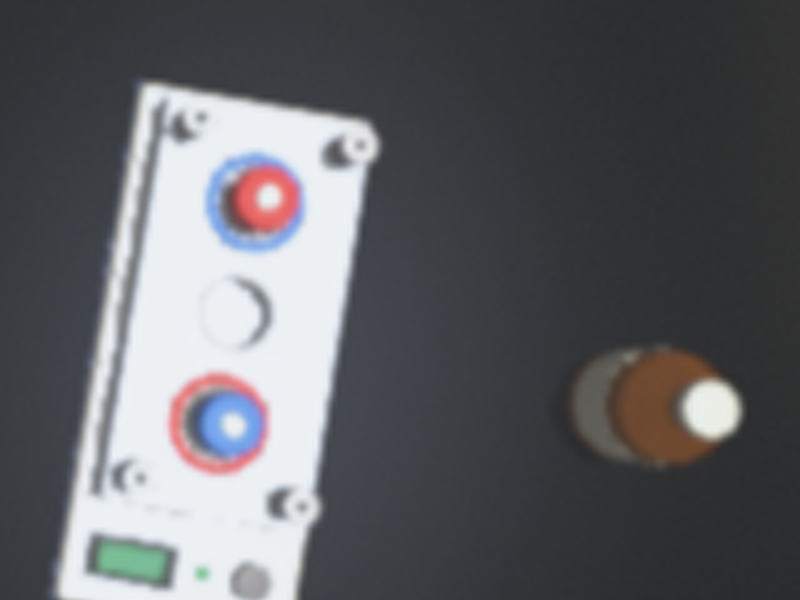

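View pics/toppl.png

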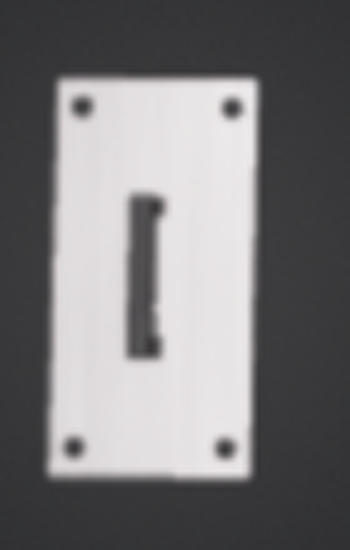

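```bash
cat > m.py <<'E'
from h import *
np.set_printoptions(precision=4,suppress=True)
d=snap('top')
P={k:px2w(d,350+(u)/5-.4,200+v/5-.4,.105)[:2] for k,(u,v) in dict(t3=(200,120),t0=(361,146),t2=(130,478),t1=(302,507)).items()}
for k in P: print(k,P[k])
# frame: +x is toward blue ring (up in image => world +x)
c=sum(P.values())/4; print('c',c)
e=(P['t0']+P['t3']-P['t1']-P['t2']); print('yaw',np.arctan2(e[1],e[0]), np.linalg.norm(e)/2)
e=(P['t0']+P['t1']-P['t2']-P['t3']); print('yaw y-axis',np.arctan2(-e[0],e[1]), np.linalg.norm(e)/2)
for k,(u,v) in dict(bluering=(255,202),mid=(237,313),redring=(218,423)).items(): print(k,px2w(d,350+u/5-.4,200+v/5-.4,.065))
for k,(u,v) in dict(redcap=(268,199),bluecap=(233,424)).items(): print(k,px2w(d,350+u/5-.4,200+v/5-.4,.103))
H=[px2w(d,190+u/5-.4,215+v/5-.4,.009)[:2] for u,v in [(82,107),(231,108),(225,448),(73,448)]]
print('plate',np.array(H),sum(H)/4)
e=H[0]+H[1]-H[2]-H[3]; print(np.arctan2(e[1],e[0]),np.linalg.norm(e)/2)
print('beaker',px2w(d,325,188,0.04),'bottle',px2w(d,473,281,.03),'dish',px2w(d,151,240,.01))
E
python3 m.py
```

```text
t3 [ 0.645  -0.1859]
t0 [ 0.6335 -0.2698]
t2 [ 0.4589 -0.1525]
t1 [ 0.4462 -0.2413]
c [ 0.5459 -0.2124]
yaw -0.16437636867606703 0.18928385319936125
yaw y-axis 3.002618944079658 0.08719136601593505
bluering [ 0.6061 -0.2228  0.065 ]
mid [ 0.5463 -0.2139  0.065 ]
redring [ 0.4874 -0.2046  0.065 ]
redcap [ 0.6048 -0.2222  0.103 ]
bluecap [ 0.4878 -0.2055  0.103 ]
plate [[0.608  0.3126]
 [0.6096 0.2291]
 [0.42   0.2257]
 [0.4179 0.3101]] [0.5139 0.2694]
0.015644956332099894 0.1898820793227345
beaker [ 0.7466 -0.0173  0.04  ] bottle [ 0.5008 -0.4301  0.03  ] dish [0.5929 0.4658 0.01  ]
```

```bash
cat >> h.py <<'E'
from scipy.spatial.transform import Rotation as Ro
def delta(x,y,z,yaw):
    s=robot.observe(); R=Ro.from_euler('xyz',s['tool_rot']); Rt=Ro.from_euler('xyz',[np.pi,0,yaw])
    rv=(R.inv()*Rt).as_rotvec(); d=np.array([x,y,z])-s['tool_pos']
    print('now',np.round(s['tool_pos'],4),np.round(s['tool_rot'],4),'op',round(s['opening'],4),'t',round(s['time'],2),'F',np.round(s['contact_force'],2))
    print('tool mm (now axes)',np.round(R.inv().apply(d)*1000,1),'(after turn)',np.round(Rt.inv().apply(d)*1000,1),'rv',np.round(rv,4))
E
python3 -c "
from h import *
delta(.546,-.213,.24,1.415)"
```

```text
now [0.2135 0.4797 0.2267] [ 3.1416 -0.      1.152 ] op 0.0918 t 1.35 F [ 0.32 -1.07 -0.71]
tool mm (now axes) [-497.6  585.4  -13.3] (after turn) [-632.7  436.   -13.3] rv [ 0.    -0.    -0.263]
```

>>> move_arm(
  increments=[
    [70, 0, 0, -7, 0, 0, -0.13],
    [70, 0, 0, -7, 0, 0, -0.13],
    [70, -51, 35, 0, 0, 0, 0],
    [70, -51, 35, 0, 0, 0, 0],
    [70, -51, 35, 0, 0, 0, 0],
    [70, -51, 35, 0, 0, 0, 0],
    [70, -51, 35, 0, 0, 0, 0],
    [70, -51, 35, 0, 0, 0, 0],
    [70, -51, 35, 0, 0, 0, 0],
    [70, -51, 35, 0, 0, 0, 0],
    [70, -51, 35, 0, 0, 0, 0],
    [70, -51, 35, 0, 0, 0, 0],
  ],
)

```text
time: 2.85
tool_pos: [0.4881, -0.0811, 0.2428]
tool_rot: [3.134, -0.004, 1.429]
contact_force: [1.0, 1.1, 0.1]
opening: 0.07
```

```bash
python3 -c "
from h import *
delta(.546,-.213,.24,1.415)"
```

```text
now [ 0.4881 -0.0811  0.2428] [ 3.1336 -0.0037  1.429 ] op 0.07 t 2.85 F [1.   1.11 0.07]
tool mm (now axes) [-122.4   75.9    3. ] (after turn) [-121.3   77.7    2.8] rv [ 0.008  -0.0037  0.0139]
```

>>> move_arm(
  increments=[
    [70, -50, 32, 1, 0.008, -0.004, 0.014],
    [70, -50, 32, 1, 0, 0, 0],
    [70, -22, 13, 0, 0, 0, 0],
    [70, 0, 0, 0, 0, 0, 0],
  ],
)

```text
time: 3.35
tool_pos: [0.548, -0.2224, 0.2396]
tool_rot: [3.141, 0.0, 1.409]
contact_force: [-0.4, 0.6, 0.4]
opening: 0.0702
```

```bash
python3 -c "
from h import *
delta(.546,-.213,.24,1.415)
d=snap('wrist','w1.png');print(np.array(d['T']));print(robot.observe()['tool_pos'])"
```

```text
now [ 0.548  -0.2224  0.2396] [3.1415e+00 3.0000e-04 1.4087e+00] op 0.0702 t 3.35 F [-0.37  0.55  0.41]
tool mm (now axes) [ 8.9 -3.4 -0.4] (after turn) [ 8.9 -3.4 -0.4] rv [ 0.0001  0.0003 -0.0063]
[[ 1.61323404e-01  9.43448259e-01  2.89620685e-01  4.70032260e-01]
 [ 9.86901570e-01 -1.54154131e-01 -4.75583235e-02 -2.08823939e-01]
 [-2.22592457e-04  2.93499380e-01 -9.55959238e-01  3.98127405e-01]
 [ 0.00000000e+00  0.00000000e+00  0.00000000e+00  1.00000000e+00]]
[ 0.54763284 -0.22132184  0.23971988]
```

View pics/w1.png

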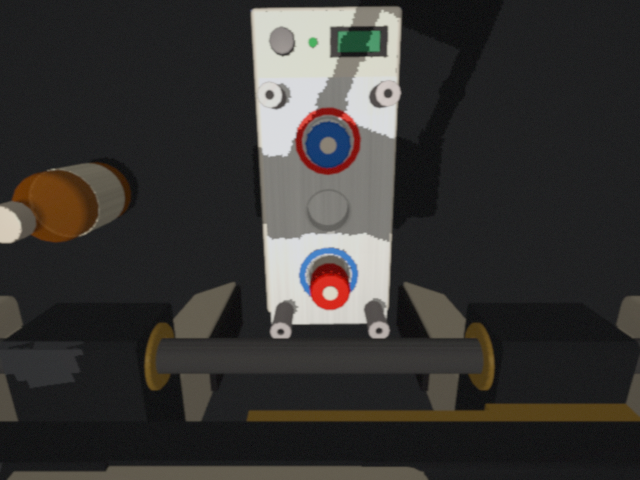

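```bash
cat > fit.py <<'E'
from h import *
from scipy.optimize import least_squares
np.set_printoptions(precision=4,suppress=True)
d=snap('wrist'); im=cv2.cvtColor(d['img'],cv2.COLOR_RGB2BGR)
cv2.imwrite('pics/w1c.png',cv2.resize(im[70:345,240:420],None,fx=4,fy=4,interpolation=cv2.INTER_CUBIC)[:600])
cv2.imwrite('pics/w1d.png',cv2.resize(im[210:345,240:420],None,fx=4,fy=4,interpolation=cv2.INTER_CUBIC))
E
python3 fit.py
```

```text
(no output)
```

View pics/w1c.png

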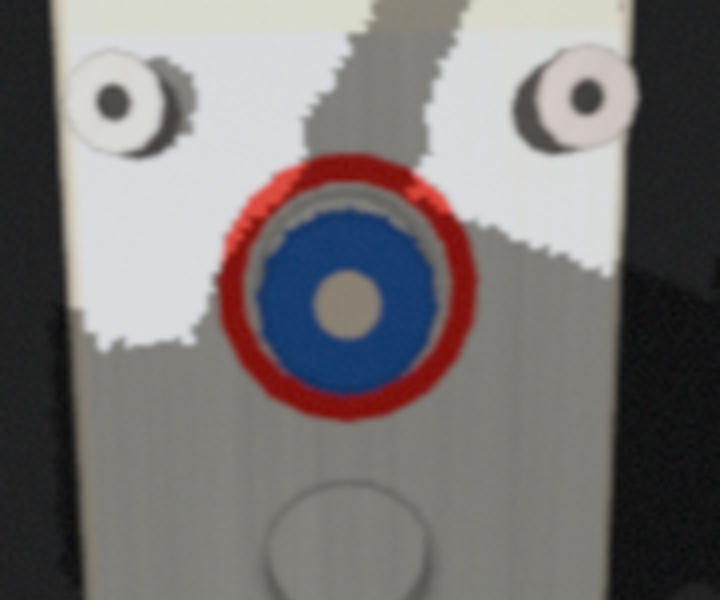

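View pics/w1d.png

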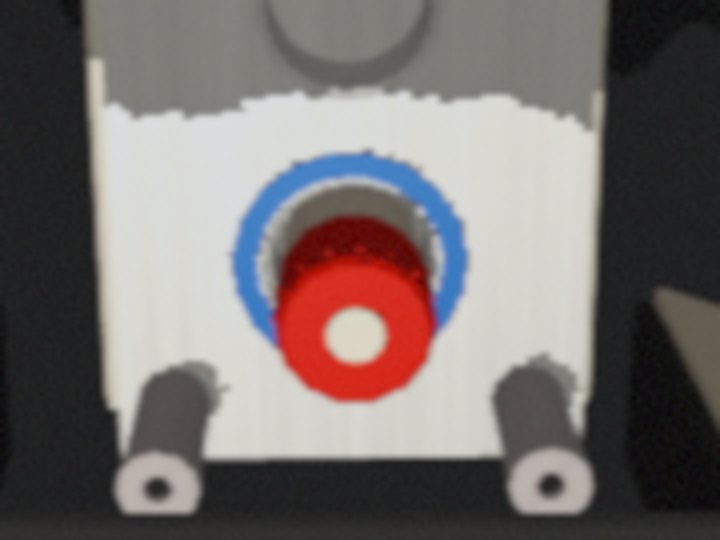

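```bash
cat > fit.py <<'E'
from h import *
from scipy.optimize import least_squares
np.set_printoptions(precision=4,suppress=True)
def blk(p,q):
    c,s=np.cos(p[2]),np.sin(p[2]); return np.array([p[0]+c*q[0]-s*q[1],p[1]+s*q[0]+c*q[1],q[2]])
TH=[(.095,.042,.105),(-.095,.042,.105),(-.095,-.042,.105),(.095,-.042,.105)]
def fit(obs):
    f=lambda p:np.concatenate([w2px(d,blk(p,q))-np.array(u) for d,u,q in obs])
    r=least_squares(f,[.546,-.213,-.156]); print('pose',r.x,'res',np.round(r.fun.reshape(-1,2),1).tolist()); return r.x
if __name__=='__main__':
    w=snap('wrist'); t=snap('top')
    W=[(377.4,331.1),(386.4,93.9),(268.1,94.9),(278.9,331.9)]
    ow=[(w,u,q) for u,q in zip(W,TH)]+[(w,(326.6,141.2),(-.06,0,.065))]
    f5=lambda u,v:(350+u/5-.4,200+v/5-.4)
    T=[f5(200,120),f5(130,478),f5(302,507),f5(361,146)]
    ot=[(t,u,q) for u,q in zip(T,TH)]+[(t,f5(255,202),(.06,0,.065)),(t,f5(218,423),(-.06,0,.065))]
    fit(ow);fit(ot);p=fit(ow+ot)
    for x in (.06,0,-.06): print(blk(p,(x,0,.065)))
    print('blue cap',px2w(w,326.5,145.1,.103),'red cap',px2w(w,328.6,292.6,.103))
    print(robot.observe()['tool_pos'],robot.observe()['tool_rot'])
E
python3 fit.py
```

```text
pose [ 0.5475 -0.2126 -0.1502] res [[-0.2, -0.5], [-0.0, -0.1], [0.2, 0.1], [0.1, -0.4], [-0.1, 0.8]]
pose [ 0.5462 -0.2128 -0.1592] res [[0.2, -0.6], [1.5, -0.0], [-0.8, 0.2], [-0.2, 0.1], [-0.2, 0.2], [-0.5, 0.2]]
pose [ 0.5474 -0.2126 -0.1511] res [[-0.3, -0.6], [0.0, -0.2], [0.2, -0.1], [-0.1, -0.6], [-0.1, 0.6], [-0.2, -1.0], [1.7, -0.3], [-0.5, -0.4], [-0.5, -0.6], [-0.4, -0.2], [-0.4, -0.3]]
[ 0.6067 -0.2217  0.065 ]
[ 0.5474 -0.2126  0.065 ]
[ 0.488  -0.2036  0.065 ]
blue cap [ 0.4883 -0.2043  0.103 ] red cap [ 0.6069 -0.221   0.103 ]
[ 0.5476 -0.2194  0.2406] [3.1409 0.0001 1.4122]
```

```bash
python3 -c "
from h import *
delta(.4882,-.204,.0712,1.419)"
```

```text
now [ 0.5476 -0.2194  0.2406] [3.1409e+00 1.0000e-04 1.4122e+00] op 0.07 t 3.55 F [-0.22 -0.03 -0.06]
tool mm (now axes) [  5.9 -61.2 169.4] (after turn) [  6.3 -61.1 169.4] rv [ 0.0007  0.0001 -0.0068]
```

>>> move_arm(
  increments=[
    [70, 3, -31, 20, 0, 0, -0.007],
    [70, 3, -30, 20, 0, 0, 0],
    [70, 0, 0, 40, 0, 0, 0],
    [70, 0, 0, 30, 0, 0, 0],
    [70, 0, 0, 0, 0, 0, 0],
  ],
  newtons=20,
)

```text
time: 4.18
tool_pos: [0.4867, -0.1974, 0.1314]
tool_rot: [3.136, 0.001, 1.428]
contact_force: [-0.1, -0.2, 0.8]
opening: 0.0699
```

```bash
python3 -c "
from h import *
delta(.4882,-.204,.0712,1.419)
snap('wrist','w2.png')
delta(.4882,-.204,.0712,1.419)
"
```

```text
now [ 0.4867 -0.1974  0.1314] [3.1356e+00 1.4000e-03 1.4276e+00] op 0.0699 t 4.17 F [-0.13 -0.21  0.83]
tool mm (now axes) [-6.2  2.1 60.2] (after turn) [-6.3  2.5 60.2] rv [0.006  0.0014 0.0086]
now [ 0.4876 -0.1979  0.1328] [3.1330e+00 2.5000e-03 1.4277e+00] op 0.07 t 4.22 F [-0.68  0.43  0.56]
tool mm (now axes) [-5.8  0.9 61.6] (after turn) [-5.9  1.5 61.6] rv [0.0086 0.0024 0.0087]
```

View pics/w2.png

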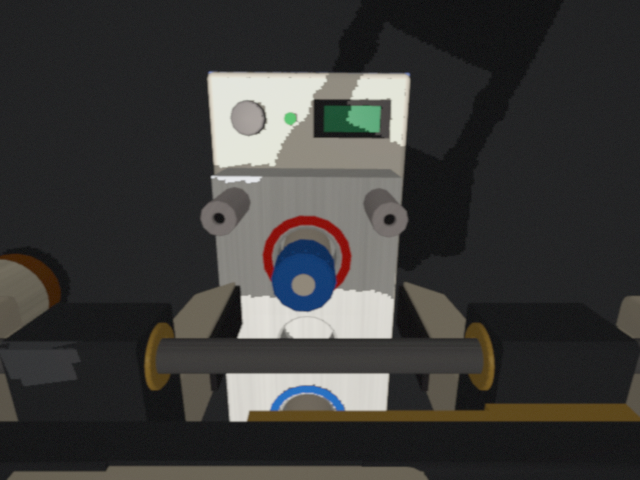

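>>> move_arm(
  increments=[
    [70, -6, 1, 15, 0.008, 0.002, 0.009],
    [70, 0, 0, 15, 0, 0, 0],
    [70, 0, 0, 15, 0, 0, 0],
    [70, 0, 0, 10, 0, 0, 0],
    [70, 0, 0, 0, 0, 0, 0],
  ],
)

```text
time: 4.85
tool_pos: [0.4896, -0.2049, 0.0767]
tool_rot: [3.137, 0.002, 1.419]
contact_force: [-0.1, -0.1, 0.2]
opening: 0.0699
```

```bash
python3 -c "
from h import *
for i in range(3):
  delta(.4882,-.204,.0712,1.419); snap('wrist','w3.png')
"
```

```text
now [ 0.4896 -0.2049  0.0767] [3.1372e+00 2.1000e-03 1.4188e+00] op 0.0699 t 4.85 F [-0.09 -0.09  0.2 ]
tool mm (now axes) [ 0.7 -1.6  5.5] (after turn) [ 0.7 -1.6  5.5] rv [ 0.0044  0.0021 -0.0002]
now [ 0.4899 -0.2051  0.0771] [3.1364e+00 2.4000e-03 1.4188e+00] op 0.07 t 4.9 F [ 0.32 -0.67  0.09]
tool mm (now axes) [ 0.8 -1.9  5.9] (after turn) [ 0.8 -1.8  5.9] rv [ 0.0051  0.0024 -0.0002]
now [ 0.4901 -0.2052  0.0776] [3.1356e+00 2.7000e-03 1.4189e+00] op 0.07 t 4.95 F [-0.09 -0.52 -0.86]
tool mm (now axes) [ 0.9 -2.1  6.4] (after turn) [ 0.9 -2.1  6.4] rv [ 0.006   0.0027 -0.0001]
```

View pics/w3.png

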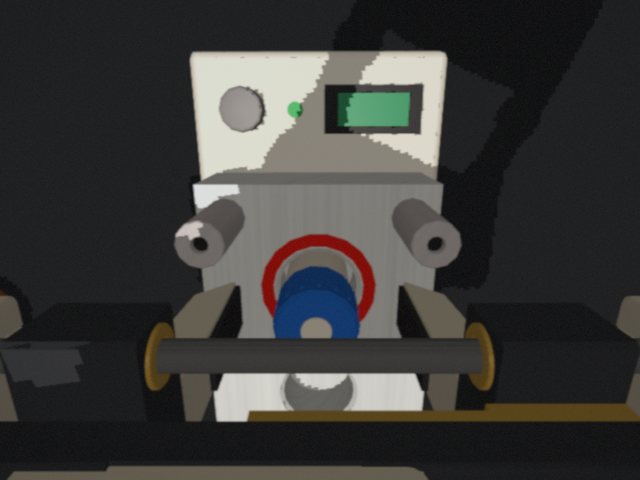

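>>> move_arm(
  increments=[
    [70, 1, -2, 6, 0.006, 0.003, 0],
    [70, 0, 0, 0, 0, 0, 0],
    [25, 0, 0, 0, 0, 0, 0],
    [25, 0, 0, 0, 0, 0, 0],
    [25, 0, 0, 0, 0, 0, 0],
    [25, 0, 0, 0, 0, 0, 0],
  ],
)

```text
time: 5.75
tool_pos: [0.4891, -0.2044, 0.0728]
tool_rot: [3.139, 0.001, 1.419]
contact_force: [-0.8, 0.8, 0.8]
opening: 0.0346
```

```bash
python3 -c "
from h import *
delta(.4882,-.204,.1112,1.419); snap('wrist','w4.png');snap('scene','s4.png')
delta(.4882,-.204,.1112,1.419)
"
```

```text
now [ 0.4891 -0.2044  0.0728] [3.1389e+00 9.0000e-04 1.4190e+00] op 0.0346 t 5.75 F [-0.76  0.75  0.78]
tool mm (now axes) [  0.2  -0.9 -38.4] (after turn) [  0.3  -1.  -38.4] rv [ 0.0027  0.0009 -0.    ]
now [ 0.4891 -0.2043  0.0727] [3.1391e+00 7.0000e-04 1.4190e+00] op 0.0333 t 5.85 F [0.12 0.11 0.24]
tool mm (now axes) [  0.2  -0.8 -38.5] (after turn) [  0.2  -0.9 -38.5] rv [ 0.0025  0.0007 -0.    ]
```

View pics/w4.png

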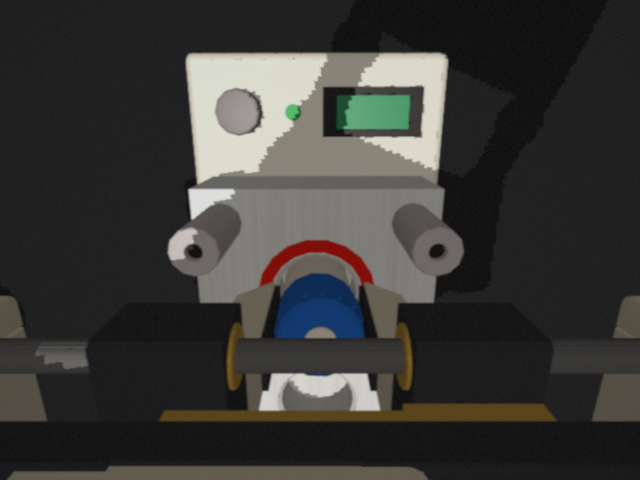

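>>> move_arm(
  increments=[
    [25, 0, 0, -10, 0.002, 0, 0],
    [25, 0, 0, -15, 0, 0, 0],
    [25, 0, 0, -12, 0, 0, 0],
    [25, 0, 0, 0, 0, 0, 0],
  ],
)

```text
time: 6.35
tool_pos: [0.4894, -0.2045, 0.1131]
tool_rot: [3.14, 0.001, 1.419]
contact_force: [-0.1, -0.3, -0.5]
opening: 0.0333
```

```bash
python3 -c "
from h import *
delta(.547,-.2126,.108,1.419); snap('wrist','w5.png');snap('scene','s4.png')
delta(.547,-.2126,.108,1.419)
"
```

```text
now [ 0.4894 -0.2045  0.1131] [3.1399e+00 1.2000e-03 1.4189e+00] op 0.0333 t 6.35 F [-0.1  -0.31 -0.45]
tool mm (now axes) [ 0.7 58.2  5.2] (after turn) [ 0.7 58.2  5.1] rv [ 0.0017  0.0012 -0.0001]
now [ 0.4888 -0.2041  0.1119] [-3.1412e+00  4.0000e-04  1.4190e+00] op 0.0332 t 6.45 F [-0.32 -0.07 -0.54]
tool mm (now axes) [ 0.4 58.9  3.9] (after turn) [ 0.4 58.9  3.9] rv [-0.0004  0.0004  0.    ]
```

View pics/w5.png

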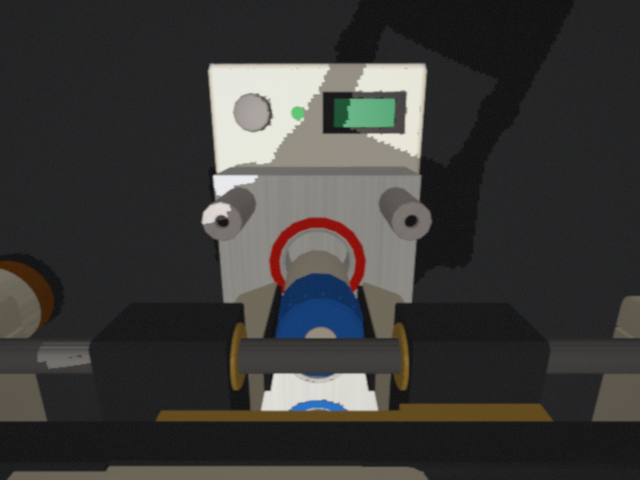

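>>> move_arm(
  increments=[
    [25, 0, 20, 0, 0, 0, 0],
    [25, 0, 20, 0, 0, 0, 0],
    [25, 0, 18, 0, 0, 0, 0],
    [25, 0, 0, 0, 0, 0, 0],
    [25, 0, 0, 0, 0, 0, 0],
  ],
)

```text
time: 7.08
tool_pos: [0.545, -0.212, 0.109]
tool_rot: [-3.135, -0.002, 1.419]
contact_force: [0.5, -0.5, -0.3]
opening: 0.0333
```

```bash
python3 -c "
from h import *
delta(.547,-.2126,.0727,1.419); snap('wrist','w6.png');snap('scene','s4.png')
delta(.547,-.2126,.0727,1.419)
"
```

```text
now [ 0.545 -0.212  0.109] [-3.1351e+00 -1.7000e-03  1.4187e+00] op 0.0333 t 7.08 F [ 0.52 -0.55 -0.3 ]
tool mm (now axes) [-0.3  2.3 36.3] (after turn) [-0.3  2.1 36.3] rv [-0.0065 -0.0017 -0.0003]
now [ 0.5451 -0.2122  0.1093] [-3.1357e+00 -1.5000e-03  1.4185e+00] op 0.0339 t 7.17 F [-0.89  0.1  -0.67]
tool mm (now axes) [-0.2  2.1 36.6] (after turn) [-0.2  1.9 36.6] rv [-0.0059 -0.0015 -0.0005]
```

View pics/w6.png

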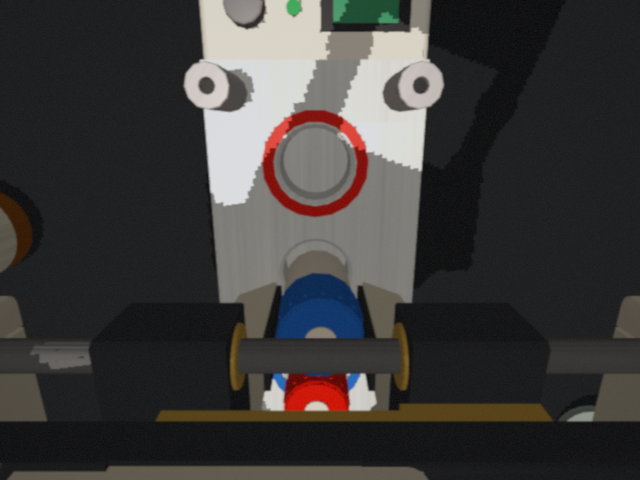

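```bash
python3 -c "
from h import *
d=snap('wrist')
print(px2w(d,316,161.5,.065),px2w(d,207,85,.105),px2w(d,421,85,.105))
from fit import blk
p=(.547,-.2126,-.152)
print(blk(p,(-.06,0,.065)),blk(p,(-.095,-.042,.105)),blk(p,(-.095,.042,.105)))
delta(.547,-.2126,.0727,1.419)
"
```

```text
[ 0.48705975 -0.2040047   0.065     ] [ 0.44751332 -0.24097692  0.105     ] [ 0.46027174 -0.15777309  0.105     ]
[ 0.4877 -0.2035  0.065 ] [ 0.4467 -0.2397  0.105 ] [ 0.4595 -0.1567  0.105 ]
now [ 0.5452 -0.2122  0.1095] [-3.136  -0.0014  1.4184] op 0.0338 t 7.22 F [-0.76  0.26 -1.1 ]
tool mm (now axes) [-0.1  2.  36.8] (after turn) [-0.1  1.8 36.8] rv [-0.0056 -0.0015 -0.0006]
```

>>> move_arm(
  increments=[
    [25, -0.3, 2, 6, -0.006, -0.001, 0],
    [25, 0, 0, 8, 0, 0, 0],
    [25, 0, 0, 8, 0, 0, 0],
    [25, 0, 0, 5, 0, 0, 0],
    [25, 0, 0, 3, 0, 0, 0],
    [25, 0, 0, 0, 0, 0, 0],
  ],
)

```text
time: 7.98
tool_pos: [0.5463, -0.2127, 0.077]
tool_rot: [-3.141, -0.001, 1.418]
contact_force: [0.5, 0.8, -0.9]
opening: 0.0333
```

```bash
python3 -c "
from h import *
delta(.547,-.2126,.0727,1.419); snap('wrist','w7.png')
delta(.547,-.2126,.0727,1.419)
"
```

```text
now [ 0.5463 -0.2127  0.077 ] [-3.1413e+00 -7.0000e-04  1.4181e+00] op 0.0333 t 7.97 F [ 0.5   0.77 -0.94]
tool mm (now axes) [0.2 0.7 4.3] (after turn) [0.2 0.7 4.3] rv [-0.0003 -0.0007 -0.0009]
now [ 0.5464 -0.2127  0.0772] [ 3.1416e+00 -6.0000e-04  1.4180e+00] op 0.0332 t 8.03 F [-0.87  0.84 -1.29]
tool mm (now axes) [0.2 0.6 4.5] (after turn) [0.2 0.6 4.5] rv [ 0.     -0.0006 -0.001 ]
```

View pics/w7.png

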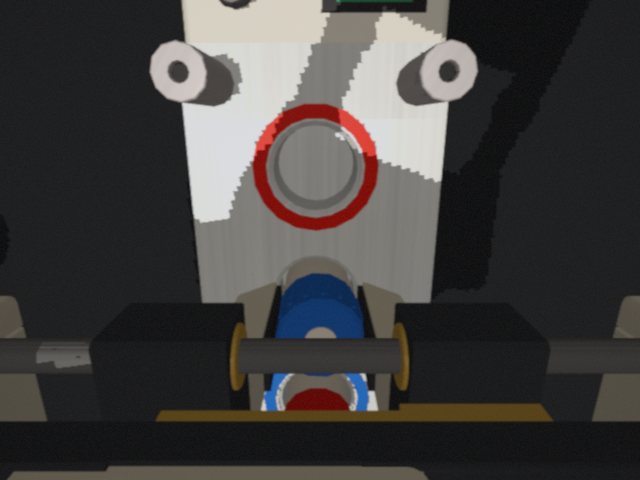

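>>> move_arm(
  increments=[
    [25, 0, 0, 3, 0, 0, 0],
    [25, 0, 0, 2, 0, 0, 0],
    [25, 0, 0, 0, 0, 0, 0],
  ],
)

```text
time: 8.4
tool_pos: [0.5469, -0.213, 0.0727]
tool_rot: [3.14, -0.0, 1.418]
contact_force: [-0.1, -0.1, 0.8]
opening: 0.0331
```

```bash
python3 -c "
from h import *
for i in range(3): delta(.547,-.2126,.0727,1.419); snap('wrist')
"
```

```text
now [ 0.5469 -0.213   0.0727] [ 3.1402e+00 -1.0000e-04  1.4181e+00] op 0.0331 t 8.4 F [-0.14 -0.09  0.84]
tool mm (now axes) [ 0.4  0.1 -0. ] (after turn) [ 0.4  0.1 -0. ] rv [ 0.0014 -0.0001 -0.0009]
now [ 0.5469 -0.213   0.0727] [ 3.1401e+00 -1.0000e-04  1.4181e+00] op 0.0331 t 8.45 F [-1.    0.38  0.08]
tool mm (now axes) [ 0.4  0.1 -0. ] (after turn) [ 0.4  0.1 -0. ] rv [ 0.0015 -0.0001 -0.0009]
now [ 0.5469 -0.2129  0.0727] [ 3.1401e+00 -1.0000e-04  1.4182e+00] op 0.0336 t 8.5 F [ 0.51  0.23 -0.57]
tool mm (now axes) [ 0.3  0.1 -0. ] (after turn) [ 0.3  0.1 -0. ] rv [ 0.0015 -0.0001 -0.0008]
```

>>> move_arm(
  increments=[
    [50, 0, 0, 0, 0, 0, 0],
    [64, 0, 0, 0, 0, 0, 0],
    [70, 0, 0, -20, 0.001, 0, 0],
    [70, 0, 0, -30, 0, 0, 0],
    [70, 0, 0, -20, 0, 0, 0],
    [70, 0, 20, 0, 0, 0, 0],
    [70, 0, 20, 0, 0, 0, 0],
    [70, 0, 18, 0, 0, 0, 0],
    [70, 0, 0, 0, 0, 0, 0],
  ],
)

```text
time: 9.68
tool_pos: [0.6053, -0.2221, 0.1449]
tool_rot: [3.141, 0.0, 1.418]
contact_force: [-0.4, -0.2, 0.2]
opening: 0.0698
```

```bash
python3 -c "
from h import *
delta(.6066,-.2215,.0727,1.419); snap('wrist','w8.png')
snap('top','t8.png')
delta(.6066,-.2215,.0727,1.419)
"
```

```text
now [ 0.6053 -0.2221  0.1449] [3.1413e+00 1.0000e-04 1.4177e+00] op 0.0698 t 9.68 F [-0.4  -0.25  0.17]
tool mm (now axes) [ 0.8  1.2 72.2] (after turn) [ 0.8  1.2 72.2] rv [ 0.0003  0.0001 -0.0013]
now [ 0.6042 -0.2219  0.1449] [-3.1407e+00 -2.0000e-04  1.4175e+00] op 0.0704 t 9.78 F [-0.2   0.04  0.55]
tool mm (now axes) [ 0.8  2.4 72.2] (after turn) [ 0.8  2.4 72.2] rv [-0.0009 -0.0002 -0.0015]
```

View pics/w8.png

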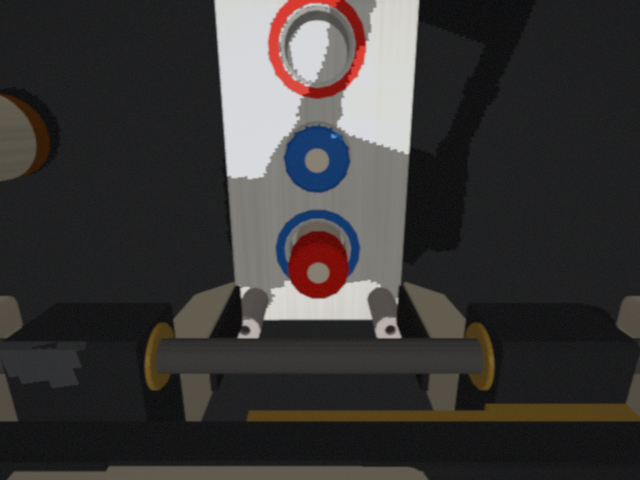

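>>> move_arm(
  increments=[
    [70, 0.8, 2, 15, 0, 0, -0.001],
    [70, 0, 0, 20, 0, 0, 0],
    [70, 0, 0, 15, 0, 0, 0],
    [70, 0, 0, 10, 0, 0, 0],
    [70, 0, 0, 0, 0, 0, 0],
  ],
)

```text
time: 10.4
tool_pos: [0.6037, -0.2207, 0.0805]
tool_rot: [-3.138, -0.001, 1.418]
contact_force: [-0.9, -0.4, -0.3]
opening: 0.0701
```

```bash
python3 -c "
from h import *
delta(.6066,-.2215,.0725,1.419); snap('wrist','w9.png')
delta(.6066,-.2215,.0725,1.419)
"
```

```text
now [ 0.6037 -0.2207  0.0805] [-3.1377e+00 -1.1000e-03  1.4179e+00] op 0.0701 t 10.4 F [-0.89 -0.37 -0.27]
tool mm (now axes) [-0.3  3.   8. ] (after turn) [-0.3  2.9  8. ] rv [-0.0039 -0.0011 -0.0011]
now [ 0.6041 -0.2209  0.0811] [-3.1386e+00 -8.0000e-04  1.4179e+00] op 0.0701 t 10.45 F [-0.04  0.38  0.  ]
tool mm (now axes) [-0.2  2.6  8.6] (after turn) [-0.2  2.6  8.6] rv [-0.003  -0.0008 -0.0011]
```

View pics/w9.png

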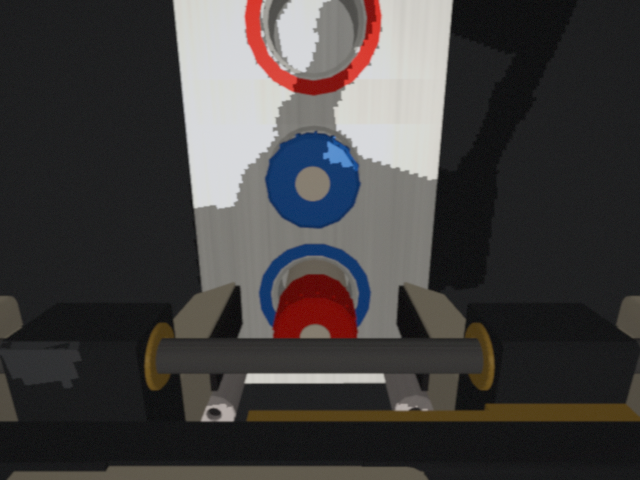

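>>> move_arm(
  increments=[
    [70, -0.5, 2.5, 8, -0.003, 0, 0],
    [70, 0, 0, 0, 0, 0, 0],
    [25, 0, 0, 0, 0, 0, 0],
    [25, 0, 0, 0, 0, 0, 0],
    [25, 0, 0, 0, 0, 0, 0],
    [25, 0, 0, 0, 0, 0, 0],
    [25, 0, 0, 0, 0, 0, 0],
  ],
)

```text
time: 11.32
tool_pos: [0.6077, -0.2224, 0.0746]
tool_rot: [3.138, 0.0, 1.418]
contact_force: [0.3, -0.8, -1.2]
opening: 0.0332
```

```bash
python3 -c "
from h import *
delta(.4882,-.2037,.155,1.419)
"
```

```text
now [ 0.6077 -0.2224  0.0746] [3.1377e+00 5.0000e-04 1.4180e+00] op 0.0332 t 11.32 F [ 0.28 -0.85 -1.17]
tool mm (now axes) [   0.2 -120.7  -80.9] (after turn) [   0.4 -121.   -80.4] rv [ 0.0039  0.0005 -0.001 ]
```

>>> move_arm(
  increments=[
    [25, 0, 0, -10, 0.003, 0, 0],
    [25, 0, 0, -15, 0, 0, 0],
    [25, 0, 0, -20, 0, 0, 0],
    [25, 0, 0, -22, 0, 0, 0],
    [25, 0, 0, -10, 0, 0, 0],
    [25, 0, 0, 0, 0, 0, 0],
  ],
)

```text
time: 12.08
tool_pos: [0.6081, -0.2225, 0.158]
tool_rot: [3.138, 0.001, 1.418]
contact_force: [-0.9, -0.6, -1.6]
opening: 0.0334
```

```bash
python3 -c "
from h import *
delta(.4882,-.2037,.155,1.419); snap('scene','s10.png'); snap('wrist','w10.png')
"
```

```text
now [ 0.6081 -0.2225  0.158 ] [3.1385e+00 1.2000e-03 1.4180e+00] op 0.0334 t 12.07 F [-0.93 -0.6  -1.62]
tool mm (now axes) [   0.3 -121.3    2.6] (after turn) [   0.4 -121.3    3. ] rv [ 0.0031  0.0012 -0.001 ]
```

View pics/w10.png

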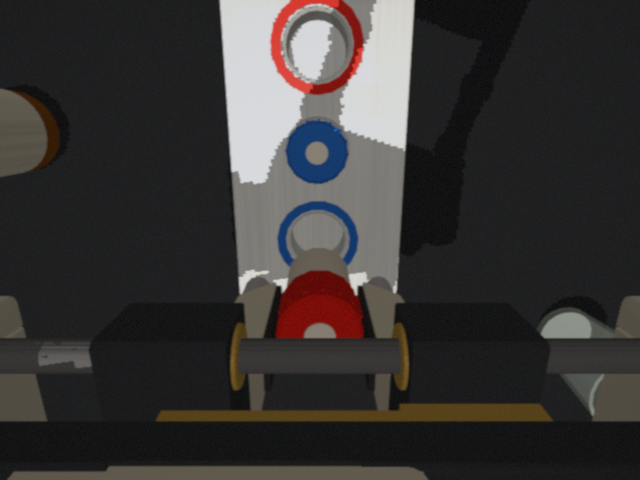

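>>> move_arm(
  increments=[
    [25, 0, -20, 0, 0.003, 0, 0],
    [25, 0, -25, 0, 0, 0, 0],
    [25, 0, -25, 0, 0, 0, 0],
    [25, 0, -25, 0, 0, 0, 0],
    [25, 0, -20, 0, 0, 0, 0],
    [25, 0, 0, 0, 0, 0, 0],
    [25, 0, 0, 0, 0, 0, 0],
  ],
)

```text
time: 13.05
tool_pos: [0.4882, -0.2026, 0.1505]
tool_rot: [-3.129, -0.004, 1.418]
contact_force: [0.2, -0.2, -0.8]
opening: 0.0335
```

```bash
python3 -c "
from h import *
delta(.4878,-.2036,.0746,1.419); d=snap('wrist','w11.png')
from fit import blk
p=(.547,-.2126,-.152)
print([w2px(d,blk(p,q)).round(1) for q in [(-.095,-.042,.105),(-.095,.042,.105),(-.06,0,.065),(-.078,0,.065)]])
delta(.4878,-.2036,.0746,1.419)
"
```

```text
now [ 0.4882 -0.2026  0.1505] [-3.1289 -0.0036  1.4179] op 0.0335 t 13.05 F [ 0.18 -0.18 -0.84]
tool mm (now axes) [-1.3  0.7 75.9] (after turn) [-1.  -0.3 75.9] rv [-0.0127 -0.0036 -0.001 ]
[array([237.4, 205.8]), array([393.5, 205.5]), array([316. , 245.5]), array([315.9, 219.1])]
now [ 0.4882 -0.2026  0.1504] [-3.1287 -0.0036  1.4181] op 0.0333 t 13.1 F [ 0.31  0.38 -0.46]
tool mm (now axes) [-1.3  0.7 75.8] (after turn) [-1.  -0.3 75.8] rv [-0.0129 -0.0036 -0.0009]
```

View pics/w11.png

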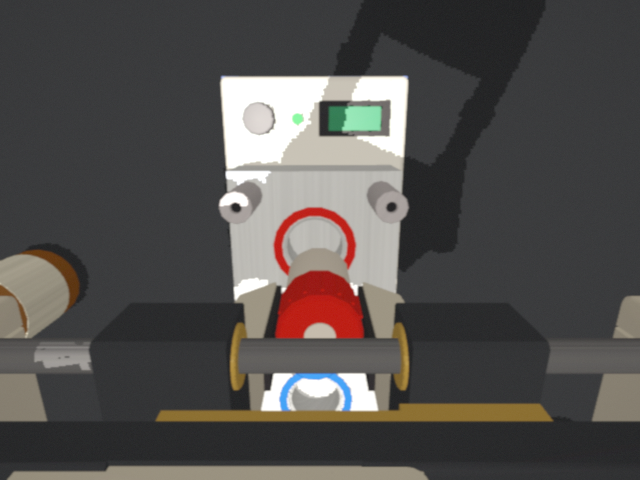

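>>> move_arm(
  increments=[
    [25, -1, 0, 10, -0.013, -0.004, -0.001],
    [25, 0, 0, 15, 0, 0, 0],
    [25, 0, 0, 8, 0, 0, 0],
    [25, 0, 0, 0, 0, 0, 0],
  ],
)

```text
time: 13.6
tool_pos: [0.4898, -0.2038, 0.1148]
tool_rot: [-3.142, 0.0, 1.42]
contact_force: [0.1, -0.1, -1.4]
opening: 0.0334
```

```bash
python3 -c "
from h import *
delta(.4878,-.2036,.0746,1.419); d=snap('wrist','w12.png')
delta(.4878,-.2036,.0746,1.419)
"
```

```text
now [ 0.4898 -0.2038  0.1148] [-3.1415  0.      1.4199] op 0.0334 t 13.6 F [ 0.13 -0.11 -1.44]
tool mm (now axes) [-0.1 -2.  40.2] (after turn) [-0.1 -2.  40.2] rv [-0.0001  0.      0.0009]
now [ 0.4899 -0.2039  0.1152] [3.1410e+00 3.0000e-04 1.4199e+00] op 0.0336 t 13.65 F [-0.14 -0.53 -0.07]
tool mm (now axes) [-0.  -2.2 40.6] (after turn) [-0.  -2.2 40.6] rv [0.0006 0.0003 0.0009]
```

View pics/w12.png

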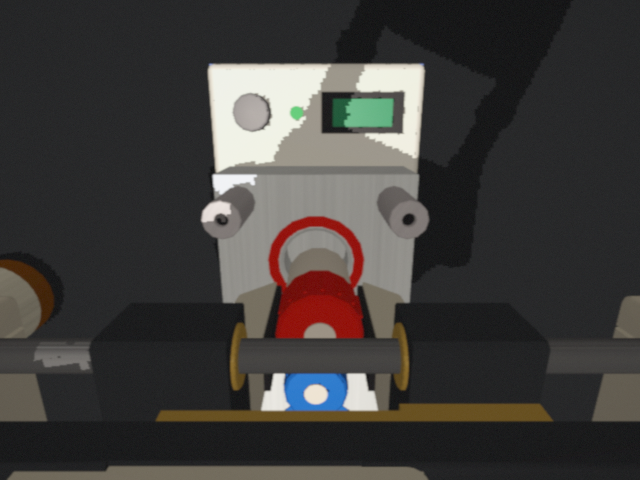

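>>> move_arm(
  increments=[
    [25, -0.2, -1.8, 8, 0, 0, 0],
    [25, 0, 0, 8, 0, 0, 0],
    [25, 0, 0, 8, 0, 0, 0],
    [25, 0, 0, 6, 0, 0, 0],
    [25, 0, 0, 3, 0, 0, 0],
    [25, 0, 0, 0, 0, 0, 0],
  ],
)

```text
time: 14.4
tool_pos: [0.4884, -0.2041, 0.0804]
tool_rot: [3.14, 0.001, 1.42]
contact_force: [-0.3, 0.3, -0.4]
opening: 0.0332
```

```bash
python3 -c "
from h import *
delta(.4878,-.2036,.0746,1.419); d=snap('wrist','w13.png')
delta(.4878,-.2036,.0746,1.419)
"
```

```text
now [ 0.4884 -0.2041  0.0804] [3.1402e+00 6.0000e-04 1.4198e+00] op 0.0332 t 14.4 F [-0.29  0.31 -0.44]
tool mm (now axes) [ 0.4 -0.7  5.8] (after turn) [ 0.4 -0.7  5.8] rv [0.0014 0.0006 0.0008]
now [ 0.4885 -0.2041  0.0805] [3.1399e+00 8.0000e-04 1.4198e+00] op 0.0336 t 14.45 F [-0.19 -0.45 -0.66]
tool mm (now axes) [ 0.4 -0.8  5.9] (after turn) [ 0.4 -0.8  5.9] rv [0.0017 0.0008 0.0008]
```

View pics/w13.png

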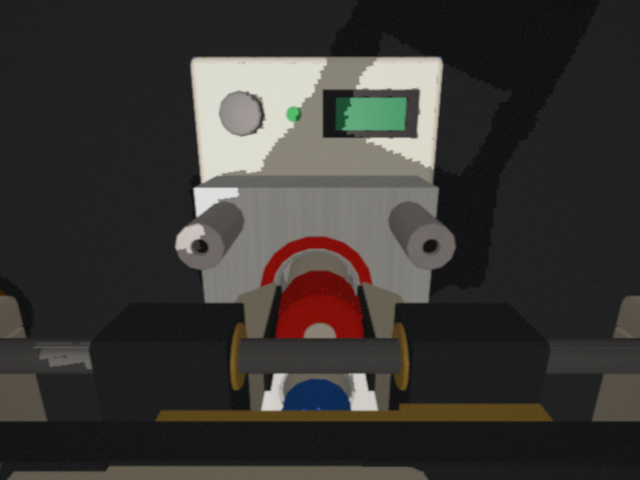

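>>> move_arm(
  increments=[
    [25, 0.2, -0.5, 4, 0.002, 0, 0],
    [25, 0, 0, 3, 0, 0, 0],
    [25, 0, 0, 0, 0, 0, 0],
  ],
)

```text
time: 14.82
tool_pos: [0.4888, -0.2044, 0.0745]
tool_rot: [3.14, 0.002, 1.42]
contact_force: [0.5, -0.0, -0.3]
opening: 0.0334
```

```bash
python3 -c "
from h import *
for i in range(2):
  delta(.4878,-.2036,.0746,1.419); d=snap('wrist','w14.png')
"
```

```text
now [ 0.4888 -0.2044  0.0745] [3.1396e+00 2.0000e-03 1.4199e+00] op 0.0334 t 14.82 F [ 0.54 -0.02 -0.34]
tool mm (now axes) [ 0.6 -1.1 -0.1] (after turn) [ 0.6 -1.1 -0.1] rv [0.002  0.002  0.0009]
now [ 0.4888 -0.2043  0.0744] [3.1397e+00 1.9000e-03 1.4199e+00] op 0.0333 t 14.88 F [-0.55 -0.58  1.24]
tool mm (now axes) [ 0.6 -1.1 -0.2] (after turn) [ 0.6 -1.1 -0.2] rv [0.0019 0.0019 0.0009]
```

Home height reached. Release, rise, go to the blue vessel in the middle.

>>> move_arm(
  increments=[
    [50, 0, 0, 0, 0, 0, 0],
    [64, 0, 0, 0, 0, 0, 0],
    [70, 0, 0, -20, 0.002, 0, 0],
    [70, 0, 0, -30, 0, 0, 0],
    [70, 0, 0, -20, 0, 0, 0],
    [70, 0, 20, 0, 0, 0, 0],
    [70, 0, 20, 0, 0, 0, 0],
    [70, 0, 17, 0, 0, 0, 0],
    [70, 0, 0, 0, 0, 0, 0],
  ],
)

```text
time: 16.05
tool_pos: [0.546, -0.2128, 0.1459]
tool_rot: [-3.14, 0.001, 1.42]
contact_force: [0.2, -0.8, -0.0]
opening: 0.0702
```

```bash
python3 -c "
from h import *
delta(.5469,-.2129,.0727,1.419); d=snap('wrist','w15.png')
delta(.5469,-.2129,.0727,1.419)
"
```

```text
now [ 0.546  -0.2128  0.1459] [-3.1403e+00  1.4000e-03  1.4196e+00] op 0.0702 t 16.05 F [ 0.16 -0.83 -0.02]
tool mm (now axes) [ 0.1  1.  73.2] (after turn) [-0.   0.9 73.2] rv [-0.0013  0.0014  0.0006]
now [ 0.5453 -0.2126  0.1459] [-3.1395e+00  1.2000e-03  1.4195e+00] op 0.07 t 16.1 F [-0.45  0.04  0.57]
tool mm (now axes) [-0.   1.7 73.2] (after turn) [-0.1  1.6 73.2] rv [-0.0021  0.0012  0.0005]
```

View pics/w15.png

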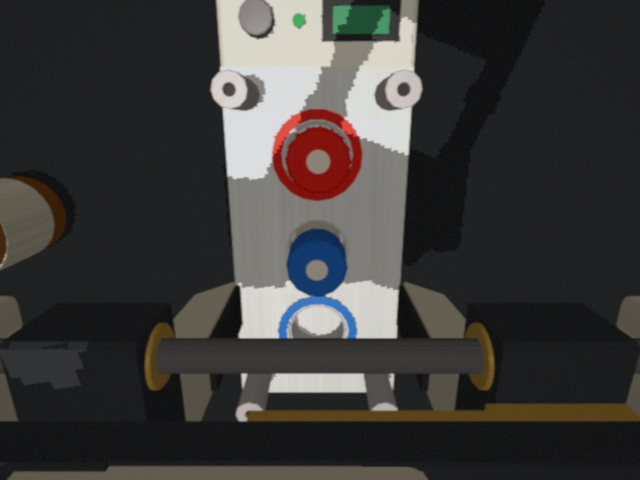

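Red sits in the red ring (318,160). Now take the blue vessel.

>>> move_arm(
  increments=[
    [70, 0, 1.7, 15, -0.002, 0.001, 0],
    [70, 0, 0, 20, 0, 0, 0],
    [70, 0, 0, 20, 0, 0, 0],
    [70, 0, 0, 10, 0, 0, 0],
    [70, 0, 0, 0, 0, 0, 0],
  ],
)

```text
time: 16.73
tool_pos: [0.5434, -0.2119, 0.0759]
tool_rot: [-3.137, -0.001, 1.419]
contact_force: [0.2, 0.1, 0.9]
opening: 0.0702
```

```bash
python3 -c "
from h import *
delta(.5469,-.2129,.0727,1.419)"
```

```text
now [ 0.5434 -0.2119  0.0759] [-3.1374e+00 -1.4000e-03  1.4186e+00] op 0.0702 t 16.73 F [0.18 0.12 0.92]
tool mm (now axes) [-0.5  3.7  3.1] (after turn) [-0.5  3.6  3.2] rv [-0.0041 -0.0014 -0.0004]
```

>>> move_arm(
  increments=[
    [70, -0.5, 3.6, 2.5, -0.004, -0.001, 0],
    [70, 0, 0, 0, 0, 0, 0],
    [25, 0, 0, 0, 0, 0, 0],
    [25, 0, 0, 0, 0, 0, 0],
    [25, 0, 0, 0, 0, 0, 0],
    [25, 0, 0, 0, 0, 0, 0],
    [25, 0, 0, 0, 0, 0, 0],
  ],
)

```text
time: 17.6
tool_pos: [0.5481, -0.2136, 0.0753]
tool_rot: [3.138, 0.001, 1.419]
contact_force: [-0.8, -1.0, -0.1]
opening: 0.0337
```

```bash
python3 -c "
from h import *
delta(.6066,-.2217,.108,1.419)"
```

```text
now [ 0.5481 -0.2136  0.0753] [3.1377e+00 1.0000e-03 1.4186e+00] op 0.0337 t 17.6 F [-0.79 -1.04 -0.06]
tool mm (now axes) [  0.8  59.2 -32.4] (after turn) [  0.8  59.  -32.7] rv [ 0.0039  0.001  -0.0004]
```

>>> move_arm(
  increments=[
    [25, 0, 0, -10, 0.003, 0, 0],
    [25, 0, 0, -15, 0, 0, 0],
    [25, 0, 0, -12, 0, 0, 0],
    [25, 0, 0, 0, 0, 0, 0],
    [25, 0, 20, 0, 0, 0, 0],
    [25, 0, 20, 0, 0, 0, 0],
    [25, 0, 17, 0, 0, 0, 0],
    [25, 0, 0, 0, 0, 0, 0],
    [25, 0, 0, 0, 0, 0, 0],
  ],
)

```text
time: 18.73
tool_pos: [0.6047, -0.2221, 0.1154]
tool_rot: [-3.141, 0.001, 1.418]
contact_force: [0.7, 0.3, -0.9]
opening: 0.0331
```

```bash
python3 -c "
from h import *
delta(.6066,-.2217,.0753,1.419);d=snap('wrist','w16.png')
delta(.6066,-.2217,.0753,1.419)
from fit import blk
p=(.547,-.2126,-.152)
print([w2px(d,blk(p,q)).round(1) for q in [(-.06,0,.065),(-.06,0,.103)]])
"
```

```text
now [ 0.6047 -0.2221  0.1154] [-3.1414e+00  9.0000e-04  1.4184e+00] op 0.0331 t 18.73 F [ 0.72  0.3  -0.88]
tool mm (now axes) [ 0.7  1.8 40.1] (after turn) [ 0.7  1.8 40.1] rv [-0.0002  0.0009 -0.0006]
now [ 0.6047 -0.2221  0.1155] [-3.1415e+00  1.0000e-03  1.4183e+00] op 0.0335 t 18.77 F [-0.2   0.15 -1.31]
tool mm (now axes) [ 0.7  1.8 40.2] (after turn) [ 0.7  1.8 40.2] rv [-0.0001  0.001  -0.0007]
[array([318.9,  34.7]), array([318.7,  14.4])]
```

View pics/w16.png

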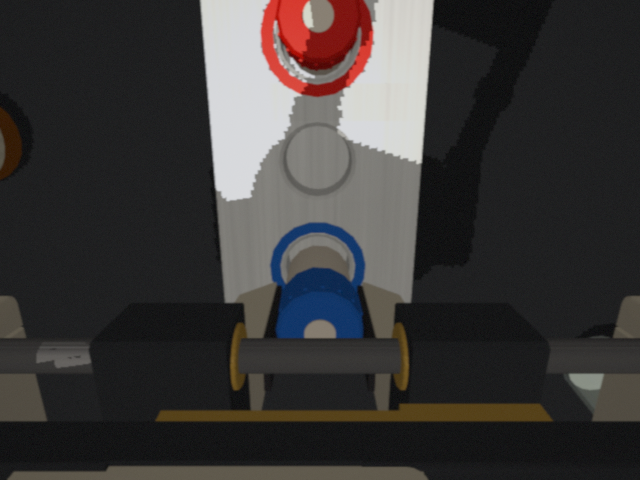

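>>> move_arm(
  increments=[
    [25, 0.3, 2, 8, 0, 0.001, 0],
    [25, 0, 0, 8, 0, 0, 0],
    [25, 0, 0, 8, 0, 0, 0],
    [25, 0, 0, 6, 0, 0, 0],
    [25, 0, 0, 3, 0, 0, 0],
    [25, 0, 0, 0, 0, 0, 0],
  ],
)

```text
time: 19.52
tool_pos: [0.6061, -0.2223, 0.0801]
tool_rot: [3.141, -0.0, 1.418]
contact_force: [0.7, -0.3, -0.6]
opening: 0.0332
```

```bash
python3 -c "
from h import *
delta(.6066,-.2217,.0753,1.419);d=snap('wrist','w17.png')
delta(.6066,-.2217,.0753,1.419)
"
```

```text
now [ 0.6061 -0.2223  0.0801] [ 3.1414 -0.      1.4178] op 0.0332 t 19.52 F [ 0.72 -0.33 -0.56]
tool mm (now axes) [0.6 0.4 4.8] (after turn) [0.6 0.4 4.8] rv [ 0.0002 -0.     -0.0012]
now [ 0.6062 -0.2223  0.0802] [ 3.1413 -0.      1.4178] op 0.033 t 19.57 F [ 0.23 -0.88 -0.59]
tool mm (now axes) [0.6 0.4 4.9] (after turn) [0.6 0.4 4.9] rv [ 0.0003 -0.     -0.0012]
```

View pics/w17.png

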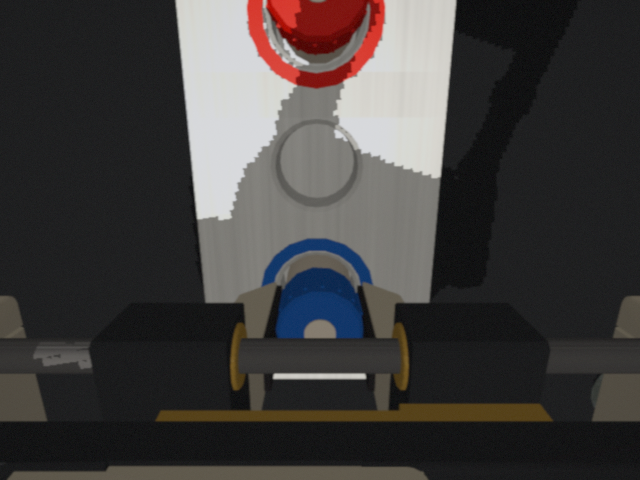

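>>> move_arm(
  increments=[
    [25, 0.2, 0.3, 3.5, 0, 0, 0],
    [25, 0, 0, 2.5, 0, 0, 0],
    [25, 0, 0, 0, 0, 0, 0],
  ],
)

```text
time: 19.95
tool_pos: [0.6068, -0.2222, 0.0754]
tool_rot: [3.14, 0.0, 1.418]
contact_force: [-0.1, 1.3, 0.1]
opening: 0.0333
```

```bash
python3 -c "
from h import *
for i in range(3): delta(.6066,-.2217,.0753,1.419);d=snap('wrist')
"
```

```text
now [ 0.6068 -0.2222  0.0754] [3.1399e+00 4.0000e-04 1.4178e+00] op 0.0333 t 19.95 F [-0.1   1.29  0.13]
tool mm (now axes) [ 0.5 -0.3  0.1] (after turn) [ 0.5 -0.3  0.1] rv [ 0.0017  0.0004 -0.0012]
now [ 0.6068 -0.2222  0.0753] [3.1400e+00 5.0000e-04 1.4179e+00] op 0.0328 t 20.0 F [-0.31  0.4   0.84]
tool mm (now axes) [ 0.5 -0.3  0. ] (after turn) [ 0.5 -0.3  0. ] rv [ 0.0016  0.0005 -0.0011]
now [ 0.6068 -0.2223  0.0753] [3.1400e+00 5.0000e-04 1.4179e+00] op 0.0331 t 20.05 F [ 0.02 -0.75  0.84]
tool mm (now axes) [ 0.5 -0.3  0. ] (after turn) [ 0.5 -0.3  0. ] rv [ 0.0016  0.0005 -0.0011]
```

>>> move_arm(
  increments=[
    [50, 0, 0, 0, 0, 0, 0],
    [64, 0, 0, 0, 0, 0, 0],
    [70, 0, 0, -20, 0.002, 0, 0],
    [70, 0, 0, -30, 0, 0, 0],
    [70, 0, 0, -40, 0, 0, 0],
    [70, 0, -20, -40, 0, 0, 0],
    [70, 0, -20, -30, 0, 0, 0],
    [70, 0, 0, 0, 0, 0, 0],
    [70, 0, 0, 0, 0, 0, 0],
  ],
)

```text
time: 21.22
tool_pos: [0.566, -0.2158, 0.2373]
tool_rot: [-3.137, -0.001, 1.418]
contact_force: [-0.4, 0.6, -0.4]
opening: 0.07
```

```bash
python3 -c "
from h import *
delta(.514,.2694,.2,1.586);d=snap('wrist','w18.png')
from fit import blk
p=(.547,-.2126,-.152)
print([w2px(d,blk(p,q)).round(1) for q in [(-.06,0,.065),(-.06,0,.103),(.06,0,.065),(.06,0,.103),(.095,.042,.105),(-.095,.042,.105),(-.095,-.042,.105),(.095,-.042,.105)]])
im=cv2.imread('pics/w18.png'); cv2.imwrite('pics/w18c.png',cv2.resize(im[50:340,230:430],None,fx=4,fy=4,interpolation=cv2.INTER_CUBIC)[:600])
cv2.imwrite('pics/w18d.png',cv2.resize(im[190:340,230:430],None,fx=4,fy=4,interpolation=cv2.INTER_CUBIC)[:600])
"
```

```text
now [ 0.566  -0.2158  0.2373] [-3.1367e+00 -8.0000e-04  1.4178e+00] op 0.07 t 21.23 F [-0.37  0.62 -0.37]
tool mm (now axes) [ 471.5 -125.1   38.3] (after turn) [485.9 -44.6  37.3] rv [-0.0048 -0.0012 -0.1682]
[array([318.1, 120.4]), array([318.1, 120.3]), array([318.4, 258.7]), array([318.3, 274.5]), array([368.7, 314.4]), array([378.6,  67.4]), array([257.4,  67.5]), array([268.1, 314.5])]
```

View pics/w18c.png

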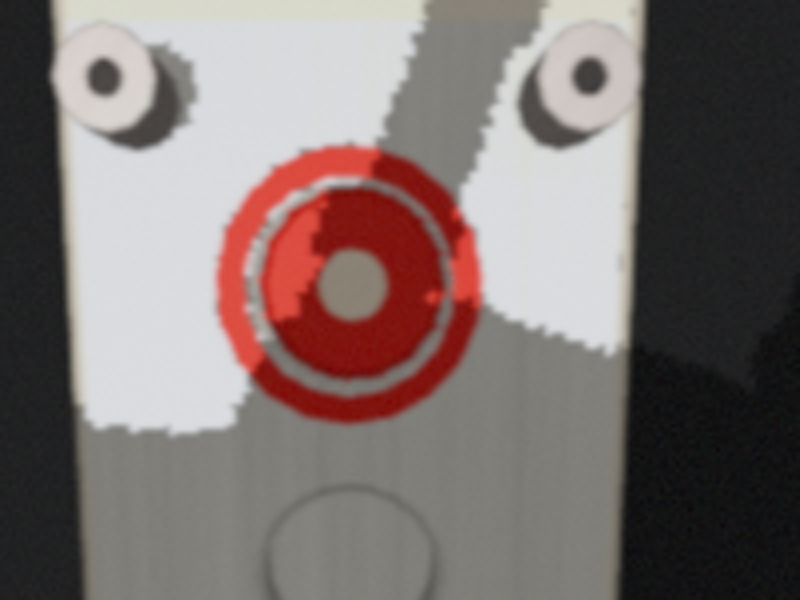

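View pics/w18d.png

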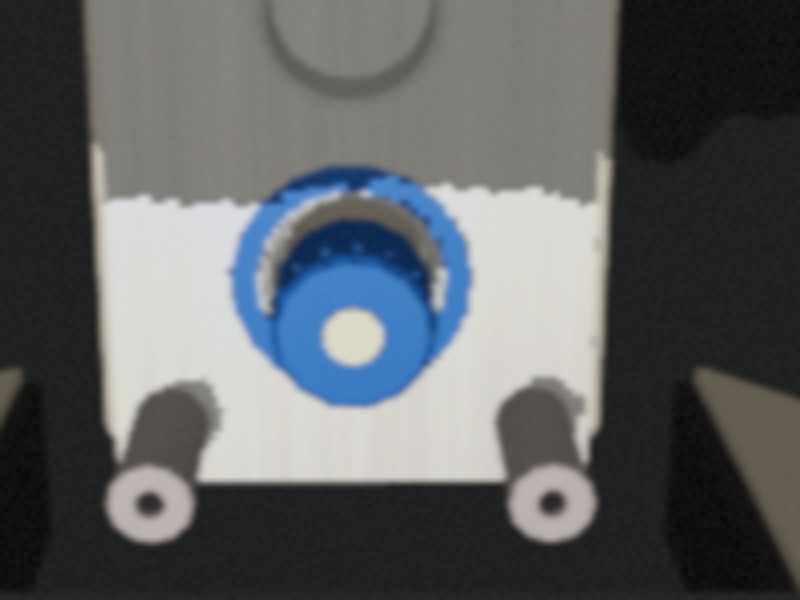

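Run:
```python
from fit import *
w=snap('wrist')
g=lambda u,v,y0:(230+u/4-.375,y0+v/4-.375)
W=[g(552,502,190),g(590,75,50),g(103,76,50),g(150,503,190)]
fit([(w,u,q) for u,q in zip(W,TH)]+[(w,g(349.5,284,50),(-.06,0,.065))])
```

```text
pose [ 0.5475 -0.2137 -0.1503] res [[0.1, -0.2], [-0.2, -0.2], [0.4, -0.1], [-0.0, -0.2], [-0.2, 0.6]]
```

>>> move_arm(
  increments=[
    [70, 0, 0, 0, -0.005, -0.001, -0.168],
    [60, 50, -5, 3, 0, 0, 0],
    [60, 56, -6, 3, 0, 0, 0],
    [60, 56, -6, 3, 0, 0, 0],
    [60, 56, -6, 3, 0, 0, 0],
    [60, 56, -6, 3, 0, 0, 0],
    [60, 56, -6, 3, 0, 0, 0],
    [60, 56, -6, 3, 0, 0, 0],
    [60, 50, -4, 3, 0, 0, 0],
    [60, 0, 0, 0, 0, 0, 0],
  ],
)

```text
time: 22.58
tool_pos: [0.5097, 0.233, 0.1985]
tool_rot: [-3.121, -0.003, 1.591]
contact_force: [0.0, -0.5, 0.6]
opening: 0.0598
```

```bash
python3 -c "
from h import *
delta(.514,.2694,.2,1.586);d=snap('wrist','w19.png')
"
```

```text
now [0.5097 0.233  0.1985] [-3.1207e+00 -3.1000e-03  1.5906e+00] op 0.0598 t 22.57 F [ 0.04 -0.49  0.6 ]
tool mm (now axes) [36.3  5.  -1.5] (after turn) [36.4  4.8 -1.5] rv [-0.0209 -0.0031  0.0046]
```

View pics/w19.png

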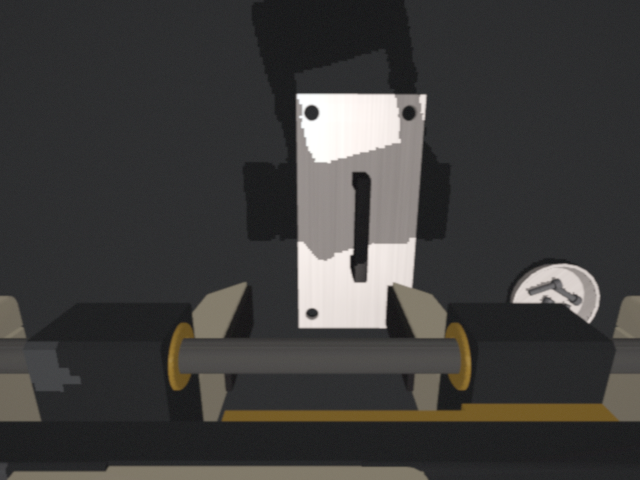

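>>> move_arm(
  increments=[
    [60, 36, 5, -1, -0.021, -0.003, 0.005],
    [60, 0, 0, 0, 0, 0, 0],
    [60, 0, 0, 0, 0, 0, 0],
  ],
)

```text
time: 23.0
tool_pos: [0.5154, 0.2646, 0.1971]
tool_rot: [-3.138, 0.004, 1.581]
contact_force: [0.5, -0.3, 1.2]
opening: 0.0601
```

```bash
python3 -c "
from h import *
delta(.514,.2694,.2,1.586);d=snap('wrist','w20.png');delta(.514,.2694,.2,1.586)
im=cv2.imread('pics/w20.png'); cv2.imwrite('pics/w20c.png',cv2.resize(im[90:340,240:400],None,fx=4,fy=4,interpolation=cv2.INTER_CUBIC)[:600])
cv2.imwrite('pics/w20d.png',cv2.resize(im[190:340,240:400],None,fx=4,fy=4,interpolation=cv2.INTER_CUBIC)[:600])
"
```

```text
now [0.5154 0.2646 0.1971] [-3.1385  0.0037  1.581 ] op 0.0601 t 23.0 F [ 0.46 -0.25  1.16]
tool mm (now axes) [ 4.8 -1.3 -2.9] (after turn) [ 4.8 -1.3 -2.9] rv [-0.0031  0.0037 -0.0051]
now [0.5154 0.2646 0.1972] [-3.1385  0.0034  1.5807] op 0.0601 t 23.05 F [-0.28  0.33  0.71]
tool mm (now axes) [ 4.8 -1.3 -2.8] (after turn) [ 4.8 -1.3 -2.8] rv [-0.0031  0.0034 -0.0053]
```

View pics/w20c.png

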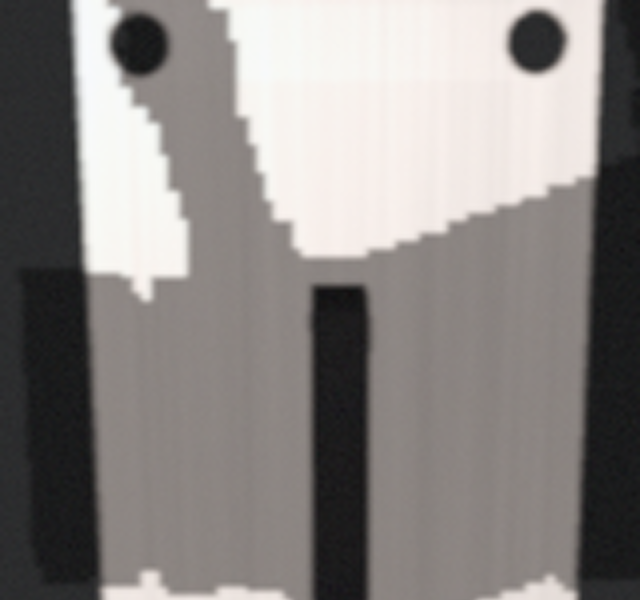

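View pics/w20d.png

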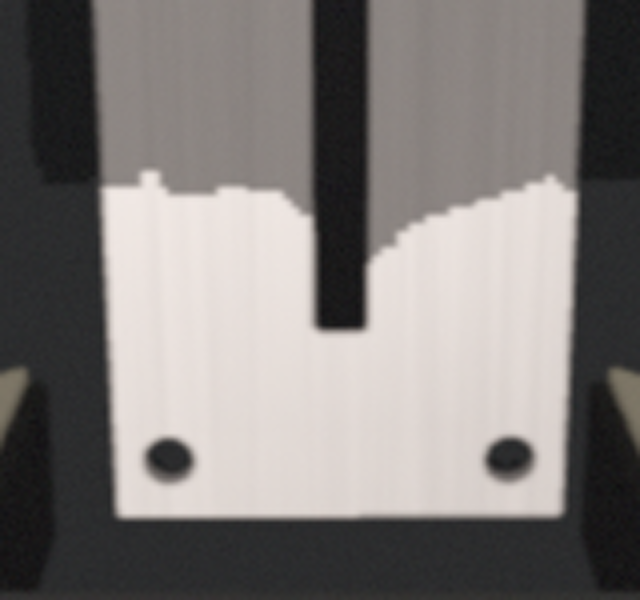

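Run:
```python
from fit import *
w=snap('wrist')
HT=[(a,b,.009) for a,b,_ in TH]
W=[(367.1,303.9),(373.9,99.9),(274.4,100.6),(281.9,304.4)]
p=fit([(w,u,q) for u,q in zip(W,HT)])
g=lambda u,v,y0:np.array((240+u/4-.375,y0+v/4-.375))
# handle top edges z=.051 : bar half length .045
for z in (.051,): print('bar ends', px2w(w,*g(340,287,90),z), px2w(w,*g(341,328,190),z), [w2px(w,blk(p,(s*.045,0,z))).round(1) for s in(1,-1)])
delta(p[0],p[1],.0262,p[2]+np.pi/2)
```

```text
pose [0.5151 0.2694 0.0158] res [[-0.0, 0.3], [-0.0, -0.1], [-0.0, -0.2], [0.1, 0.1]]
bar ends [0.4669 0.2686 0.051 ] [0.5587 0.2701 0.051 ] [array([324.9, 273.2]), array([324.7, 165.5])]
now [0.5154 0.2647 0.1974] [-3.1389  0.0032  1.5805] op 0.0603 t 23.1 F [ 0.04 -0.16  0.19]
tool mm (now axes) [  5.3   0.2 171.2] (after turn) [  4.8  -0.3 171.2] rv [-0.0027  0.0032 -0.0061]
```

>>> move_arm(
  increments=[
    [55, 5, 0, 25, -0.003, 0.003, -0.006],
    [50, 0, 0, 40, 0, 0, 0],
    [50, 0, 0, 40, 0, 0, 0],
    [50, 0, 0, 15, 0, 0, 0],
    [50, 0, 0, 0, 0, 0, 0],
  ],
)

```text
time: 23.72
tool_pos: [0.5182, 0.2655, 0.0765]
tool_rot: [3.137, -0.001, 1.581]
contact_force: [0.3, 0.4, 0.7]
opening: 0.0499
```

```bash
python3 -c "
from h import *
delta(.5151,.2694,.0262,1.5866);d=snap('wrist','w21.png');delta(.5151,.2694,.0262,1.5866)
"
```

```text
now [0.5182 0.2655 0.0765] [ 3.1373e+00 -6.0000e-04  1.5807e+00] op 0.0499 t 23.73 F [0.32 0.4  0.66]
tool mm (now axes) [ 3.9 -3.3 50.3] (after turn) [ 4.  -3.1 50.3] rv [ 0.0042 -0.0006 -0.0059]
now [0.5186 0.2657 0.0773] [ 3.1360e+00 -1.0000e-03  1.5808e+00] op 0.0502 t 23.77 F [ 0.67 -0.6  -0.11]
tool mm (now axes) [ 3.7 -3.8 51.1] (after turn) [ 3.8 -3.5 51.1] rv [ 0.0056 -0.001  -0.0058]
```

View pics/w21.png

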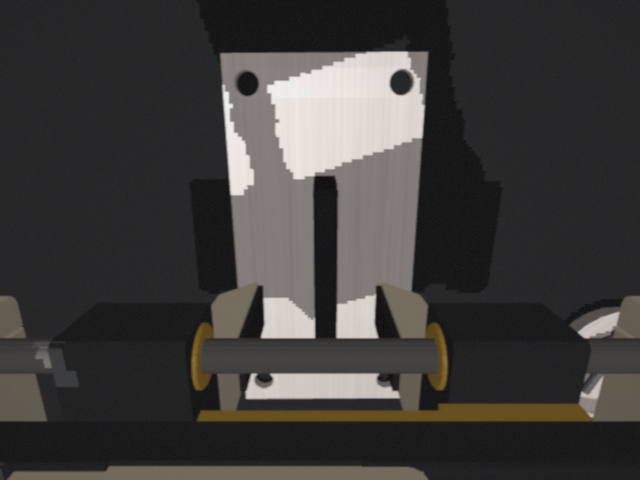

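>>> move_arm(
  increments=[
    [50, 4, -3.5, 15, 0.005, -0.001, -0.006],
    [50, 0, 0, 20, 0, 0, 0],
    [50, 0, 0, 8, 0, 0, 0],
    [50, 0, 0, 0, 0, 0, 0],
  ],
)

```text
time: 24.28
tool_pos: [0.5173, 0.2713, 0.0361]
tool_rot: [3.135, -0.003, 1.588]
contact_force: [1.0, 0.3, -0.3]
opening: 0.0503
```

```bash
python3 -c "
from h import *
delta(.5151,.2694,.0262,1.5866);d=snap('wrist','w22.png');delta(.5151,.2694,.0262,1.5866)
"
```

```text
now [0.5173 0.2713 0.0361] [ 3.1346e+00 -2.6000e-03  1.5877e+00] op 0.0503 t 24.27 F [ 0.99  0.3  -0.31]
tool mm (now axes) [-1.9 -2.3  9.9] (after turn) [-1.8 -2.2  9.9] rv [ 0.007  -0.0026  0.0011]
now [0.5175 0.2713 0.0365] [ 3.1340e+00 -2.8000e-03  1.5877e+00] op 0.05 t 24.32 F [-0.59 -0.83 -0.23]
tool mm (now axes) [-1.9 -2.5 10.3] (after turn) [-1.9 -2.4 10.3] rv [ 0.0076 -0.0028  0.0011]
```

View pics/w22.png

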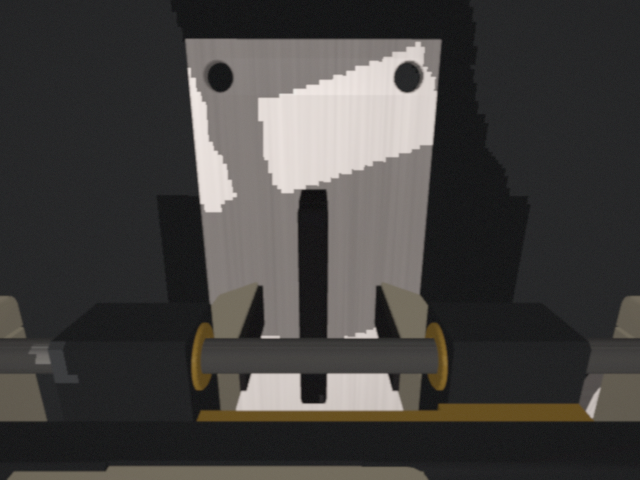

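>>> move_arm(
  increments=[
    [50, -1.9, -2.4, 9, 0.008, -0.003, 0.001],
    [50, 0, 0, 0, 0, 0, 0],
    [50, 0, 0, 0, 0, 0, 0],
  ],
)

```text
time: 24.7
tool_pos: [0.5157, 0.2696, 0.0281]
tool_rot: [3.141, -0.0, 1.587]
contact_force: [-0.3, 0.7, -0.5]
opening: 0.05
```

```bash
python3 -c "
from h import *
delta(.5151,.2694,.0262,1.5866);d=snap('wrist','w23.png');delta(.5151,.2694,.0262,1.5866)
"
```

```text
now [0.5157 0.2696 0.0281] [ 3.1406e+00 -2.0000e-04  1.5867e+00] op 0.05 t 24.7 F [-0.34  0.74 -0.47]
tool mm (now axes) [-0.2 -0.6  1.9] (after turn) [-0.2 -0.6  1.9] rv [ 0.001  -0.0002  0.0001]
now [0.5156 0.2696 0.0281] [ 3.1408e+00 -2.0000e-04  1.5867e+00] op 0.0502 t 24.75 F [-0.61 -0.42  0.84]
tool mm (now axes) [-0.2 -0.5  1.9] (after turn) [-0.2 -0.5  1.9] rv [ 0.0008 -0.0002  0.0001]
```

>>> move_arm(
  increments=[
    [40, -0.2, -0.5, 1.5, 0.001, 0, 0],
    [25, 0, 0, 0, 0, 0, 0],
    [6, 0, 0, 0, 0, 0, 0],
    [6, 0, 0, 0, 0, 0, 0],
    [6, 0, 0, 0, 0, 0, 0],
    [6, 0, 0, 0, 0, 0, 0],
    [6, 0, 0, 0, 0, 0, 0],
  ],
  newtons=55,
)

```text
time: 25.62
tool_pos: [0.5153, 0.2691, 0.0267]
tool_rot: [3.141, -0.0, 1.587]
contact_force: [-1.0, -0.9, -0.6]
opening: 0.0116
```

```bash
python3 -c "
from h import *
delta(.5151,.2694,.0262,1.5866);d=snap('wrist','w23.png');delta(.5151,.2694,.0262,1.5866)
"
```

```text
now [0.5153 0.2691 0.0267] [ 3.1415 -0.      1.5866] op 0.0116 t 25.62 F [-0.97 -0.95 -0.64]
tool mm (now axes) [ 0.3 -0.2  0.5] (after turn) [ 0.3 -0.2  0.5] rv [ 0.0001 -0.     -0.    ]
now [0.5152 0.2691 0.0267] [ 3.1416 -0.      1.5866] op 0.0118 t 25.68 F [-0.1  -0.8  -0.91]
tool mm (now axes) [ 0.3 -0.1  0.5] (after turn) [ 0.3 -0.1  0.5] rv [ 0. -0. -0.]
```

View pics/w23.png

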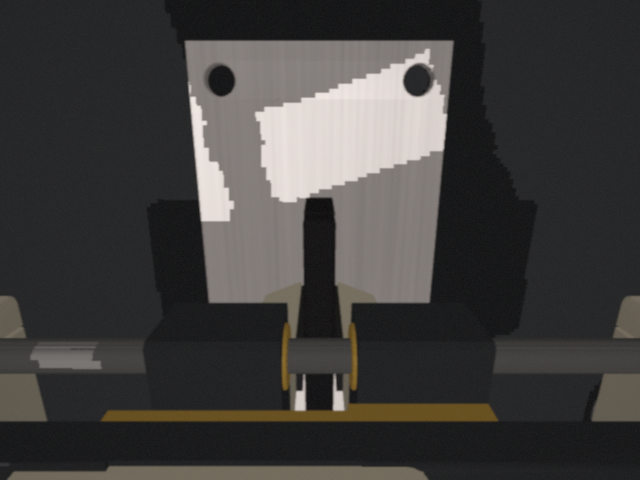

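>>> move_arm(
  increments=[
    [6, 0, 0, -6, 0, 0, 0],
    [6, 0, 0, -12, 0, 0, 0],
    [6, 0, 0, -12, 0, 0, 0],
    [6, 0, 0, -6, 0, 0, 0],
    [6, 0, 0, 0, 0, 0, 0],
  ],
)

```text
time: 26.3
tool_pos: [0.5145, 0.2692, 0.0648]
tool_rot: [-3.14, 0.0, 1.587]
contact_force: [0.3, 0.1, -4.9]
opening: 0.0113
```

```bash
python3 -c "
from h import *
delta(.5151,.2694,.22,1.5866);d=snap('wrist','w24.png');delta(.5474,-.2132,.22,1.4198)
"
```

```text
now [0.5145 0.2692 0.0648] [-3.1402e+00  2.0000e-04  1.5868e+00] op 0.0113 t 26.3 F [ 0.31  0.1  -4.9 ]
tool mm (now axes) [   0.2    0.3 -155.2] (after turn) [   0.2    0.6 -155.2] rv [-0.0014  0.0002  0.0002]
now [0.5144 0.2691 0.0644] [-3.1396e+00  4.0000e-04  1.5867e+00] op 0.0115 t 26.35 F [-0.99 -0.08 -3.79]
tool mm (now axes) [-482.8   25.  -155.4] (after turn) [-471.9  105.2 -155.6] rv [-0.0019  0.0005  0.1669]
```

View pics/w24.png

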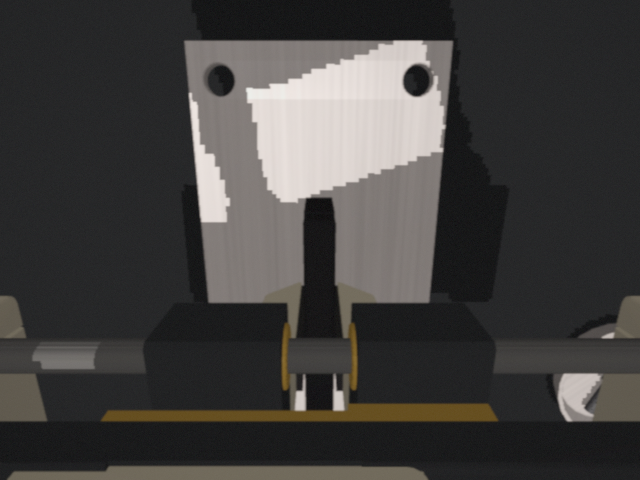

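>>> move_arm(
  increments=[
    [6, 0, 0, -20, 0, 0, 0],
    [6, 0, 0, -35, 0, 0, 0],
    [6, 0, 0, -35, 0, 0, 0],
    [6, 0, 0, -35, 0, 0, 0],
    [6, 0, 0, -25, 0, 0, 0],
    [6, 0, 0, 0, 0, 0, 0.05],
    [6, 0, 0, 0, 0, 0, 0.07],
    [6, 0, 0, 0, 0, 0, 0.045],
    [6, 0, 0, 0, 0, 0, 0],
  ],
)

```text
time: 27.48
tool_pos: [0.5123, 0.2682, 0.2148]
tool_rot: [-3.131, 0.005, 1.417]
contact_force: [-0.4, 0.3, -3.9]
opening: 0.0117
```

```bash
python3 -c "
from h import *
delta(.5474,-.2132,.22,1.4198)
"
```

```text
now [0.5123 0.2682 0.2148] [-3.1314  0.0052  1.4169] op 0.0117 t 27.48 F [-0.39  0.29 -3.88]
tool mm (now axes) [-470.3  108.5   -3.8] (after turn) [-470.6  107.1   -5.2] rv [-0.0102  0.0052 -0.0029]
```

>>> move_arm(
  increments=[
    [6, -20, 5, 0, -0.01, 0.005, -0.003],
    [6, -40, 9, 0, 0, 0, 0],
    [6, -45, 10, 0, 0, 0, 0],
    [6, -45, 10, 0, 0, 0, 0],
    [6, -45, 10, 0, 0, 0, 0],
    [6, -45, 10, 0, 0, 0, 0],
    [6, -45, 10, 0, 0, 0, 0],
    [6, -45, 10, 0, 0, 0, 0],
    [6, -35, 8, 0, 0, 0, 0],
    [6, -20, 4, 0, 0, 0, 0],
    [6, 0, 0, 0, 0, 0, 0],
  ],
)

```text
time: 28.85
tool_pos: [0.541, -0.1364, 0.2111]
tool_rot: [-3.137, -0.0, 1.434]
contact_force: [0.0, 0.5, -4.2]
opening: 0.0114
```

```bash
python3 -c "
from h import *
delta(.5474,-.2132,.22,1.4198)
"
```

```text
now [ 0.541  -0.1364  0.2111] [-3.1366e+00 -4.0000e-04  1.4340e+00] op 0.0114 t 28.85 F [ 0.01  0.47 -4.19]
tool mm (now axes) [-75.2  16.8  -9. ] (after turn) [-74.9  17.9  -8.9] rv [-0.005  -0.0003  0.0142]
```

>>> move_arm(
  increments=[
    [6, -20, 5, 0, -0.005, 0, 0.014],
    [6, -30, 7, 0, 0, 0, 0],
    [6, -15, 4, 0, 0, 0, 0],
    [6, -5, 0, 0, 0, 0, 0],
    [6, 0, 0, 0, 0, 0, 0],
    [6, 0, 0, 0, 0, 0, 0],
  ],
)

```text
time: 29.6
tool_pos: [0.547, -0.206, 0.2106]
tool_rot: [-3.14, -0.003, 1.424]
contact_force: [-0.1, -0.0, -4.4]
opening: 0.0112
```

```bash
python3 -c "
from h import *
delta(.5474,-.2132,.14,1.4198)
d=snap('wrist','w25.png')
snap('top','t25.png');snap('scene','s25.png')
for n,c in (('t25',(340,180,140,160)),('s25',(180,190,140,150))):
  im=cv2.imread('pics/%s.png'%n); x,y,w,h=c
  cv2.imwrite('pics/%sc.png'%n,cv2.resize(im[y:y+h,x:x+w],None,fx=4,fy=4,interpolation=cv2.INTER_CUBIC)[:600])
delta(.5474,-.2132,.14,1.4198)
"
```

```text
now [ 0.547  -0.206   0.2106] [-3.1404e+00 -3.0000e-03  1.4243e+00] op 0.0112 t 29.6 F [-0.05 -0.05 -4.38]
tool mm (now axes) [-7.2  1.5 70.6] (after turn) [-7.   1.4 70.6] rv [-0.0012 -0.003   0.0045]
now [ 0.5471 -0.2062  0.2107] [-3.1407e+00 -2.7000e-03  1.4244e+00] op 0.0113 t 29.75 F [-0.39  0.16 -5.03]
tool mm (now axes) [-7.   1.4 70.7] (after turn) [-6.8  1.3 70.7] rv [-0.0009 -0.0027  0.0046]
```

View pics/w25.png

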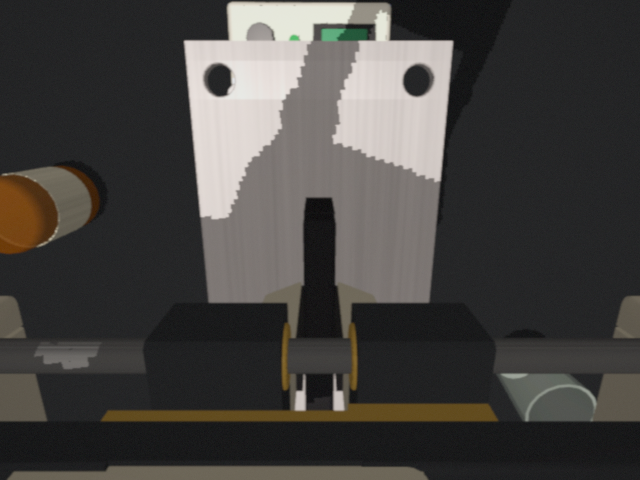

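View pics/t25c.png

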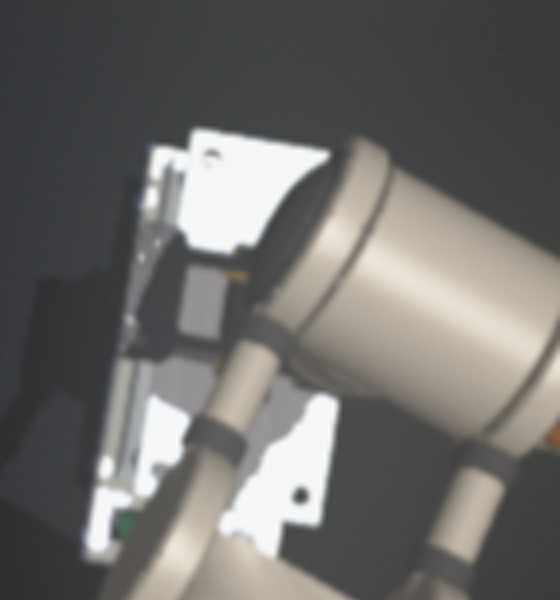

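View pics/s25c.png

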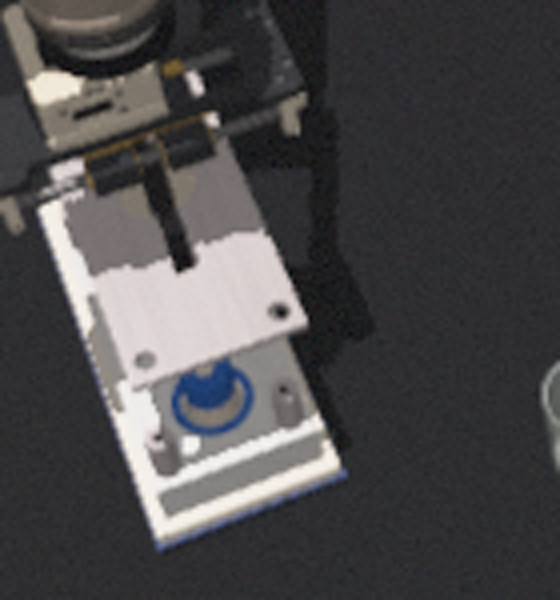

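>>> move_arm(
  increments=[
    [6, -7, 1.5, 8, -0.001, -0.003, 0.004],
    [6, 0, 0, 15, 0, 0, 0],
    [6, 0, 0, 15, 0, 0, 0],
    [6, 0, 0, 6, 0, 0, 0],
    [6, 0, 0, 0, 0, 0, 0],
    [6, 0, 0, 0, 0, 0, 0],
  ],
)

```text
time: 30.5
tool_pos: [0.5471, -0.2131, 0.1624]
tool_rot: [-3.14, -0.0, 1.421]
contact_force: [0.9, 0.6, -4.5]
opening: 0.0115
```

```bash
python3 -c "
from h import *
for i in range(3): delta(.5474,-.2132,.14,1.4198);snap('wrist')
"
```

```text
now [ 0.5471 -0.2131  0.1624] [-3.1397e+00 -3.0000e-04  1.4206e+00] op 0.0115 t 30.5 F [ 0.87  0.59 -4.48]
tool mm (now axes) [-0.   0.3 22.4] (after turn) [-0.   0.3 22.4] rv [-0.0019 -0.0003  0.0008]
now [ 0.5471 -0.2131  0.1625] [-3.1398e+00 -3.0000e-04  1.4206e+00] op 0.0112 t 30.55 F [-0.01  0.2  -3.64]
tool mm (now axes) [-0.1  0.3 22.5] (after turn) [-0.   0.3 22.5] rv [-0.0018 -0.0003  0.0008]
now [ 0.5472 -0.2131  0.1627] [-3.1400e+00 -2.0000e-04  1.4206e+00] op 0.0115 t 30.6 F [-0.29 -0.78 -3.77]
tool mm (now axes) [-0.   0.3 22.7] (after turn) [-0.   0.2 22.7] rv [-0.0016 -0.0002  0.0008]
```

Now down ~15 mm in small steps, then look.

>>> move_arm(
  increments=[
    [6, 0, 0, 5, -0.0015, 0, 0.001],
    [6, 0, 0, 5, 0, 0, 0],
    [6, 0, 0, 4, 0, 0, 0],
    [6, 0, 0, 0, 0, 0, 0],
    [6, 0, 0, 0, 0, 0, 0],
  ],
)

```text
time: 31.28
tool_pos: [0.5474, -0.2132, 0.1481]
tool_rot: [3.141, 0.0, 1.42]
contact_force: [-0.2, 1.1, -3.2]
opening: 0.0112
```

```bash
python3 -c "
from h import *
delta(.5474,-.2132,.14,1.4198)
d=snap('wrist','w26.png')
snap('top','t26.png');snap('scene','s26.png')
for n,c in (('t26',(340,180,140,160)),('s26',(180,190,140,150)),('w26',(170,20,300,120))):
  im=cv2.imread('pics/%s.png'%n); x,y,w,h=c
  f=2.6 if n[0]=='w' else 5 if n[0]=='s' else 4
  cv2.imwrite('pics/%sc.png'%n,cv2.resize(im[y:y+h,x:x+w],None,fx=f,fy=f,interpolation=cv2.INTER_CUBIC)[:600])
delta(.5474,-.2132,.14,1.4198)
"
```

```text
now [ 0.5474 -0.2132  0.1481] [3.1407e+00 1.0000e-04 1.4196e+00] op 0.0112 t 31.27 F [-0.19  1.06 -3.24]
tool mm (now axes) [0.  0.  8.1] (after turn) [0.  0.  8.1] rv [ 0.0009  0.0001 -0.0002]
now [ 0.5474 -0.2132  0.1482] [3.1406e+00 2.0000e-04 1.4196e+00] op 0.0113 t 31.43 F [ 0.36  0.36 -3.4 ]
tool mm (now axes) [0.  0.  8.2] (after turn) [0.  0.  8.2] rv [ 0.001   0.0002 -0.0002]
```

View pics/w26c.png

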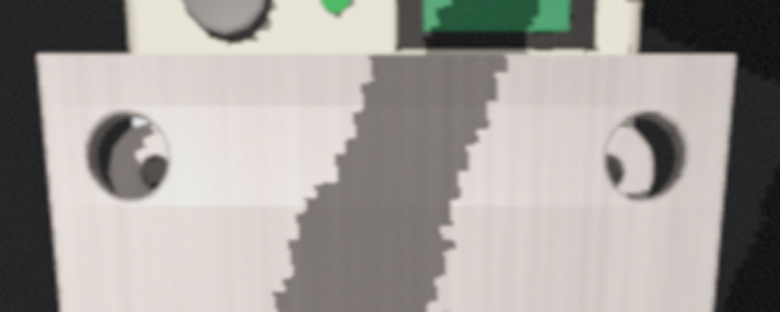

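View pics/t26c.png

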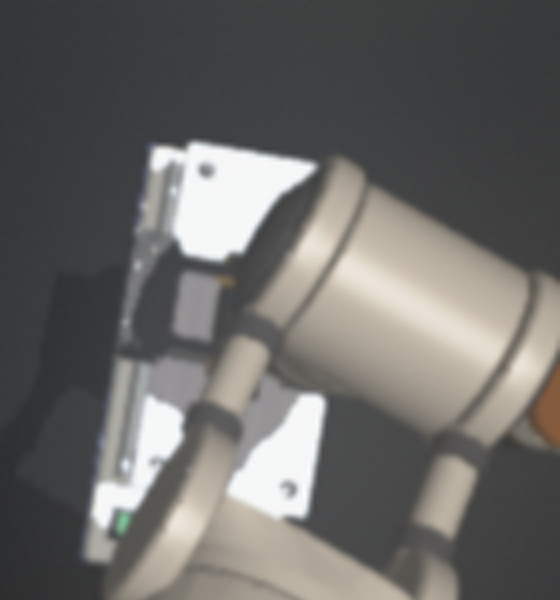

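View pics/s26c.png

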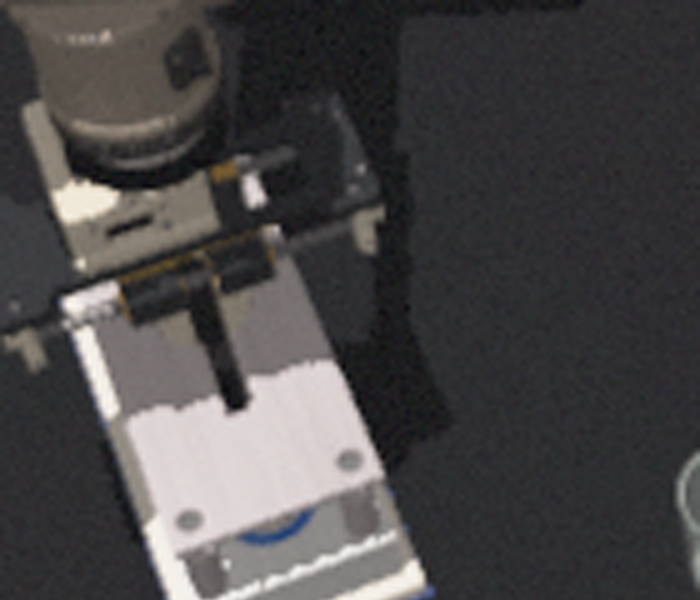

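Run:
```python
from fit import *
w=snap('wrist'); im=cv2.cvtColor(w['img'],cv2.COLOR_RGB2BGR)
a=cv2.resize(im[60:100,200:240],None,fx=10,fy=10,interpolation=cv2.INTER_CUBIC);b=cv2.resize(im[60:100,398:438],None,fx=10,fy=10,interpolation=cv2.INTER_CUBIC)
cv2.imwrite('pics/w27.png',np.hstack([a,b]))
s=robot.observe(); zt=.009+s['tool_pos'][2]-.0267
print(zt)
for n,(h,t) in dict(left=((219,79.4),(228.6,85.2)),right=((417.9,79.4),(405.5,85.2))).items():
    print(n,px2w(w,*h,zt),px2w(w,*t,.105))
pl=[blk((*s['tool_pos'][:2],s['tool_rot'][2]-np.pi/2),q)for q in((-.095,-.042,zt),(-.095,.042,zt))]
print(pl,[w2px(w,q) for q in pl])
```

```text
0.13054992509521507
left [ 0.4469 -0.2399  0.1305] [ 0.447  -0.2416  0.105 ]
right [ 0.4596 -0.1569  0.1305] [ 0.4599 -0.1567  0.105 ]
[array([ 0.4471, -0.2404,  0.1305]), array([ 0.4598, -0.1574,  0.1305])] [array([217.8465,  80.0823]), array([416.6695,  80.0908])]
```

View pics/w27.png

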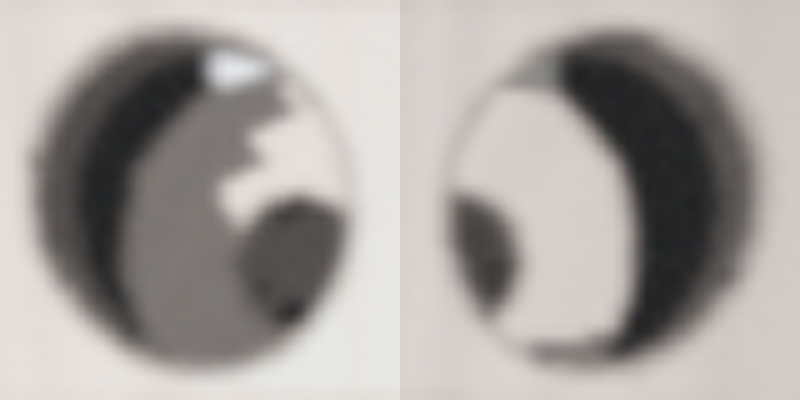

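>>> move_arm(
  increments=[
    [6, -0.9, 0, 4, 0.001, 0, 0],
    [6, 0, 0, 3, 0, 0, 0],
    [6, 0, 0, 0, 0, 0, 0],
    [6, 0, 0, 0, 0, 0, 0],
  ],
)

```text
time: 31.98
tool_pos: [0.5472, -0.2142, 0.1407]
tool_rot: [-3.142, 0.0, 1.42]
contact_force: [-0.0, 0.1, -3.9]
opening: 0.0111
```

Run:
```python
from fit import *
delta(.5474,-.2142,.1387,1.4198)
w=snap('wrist'); im=cv2.cvtColor(w['img'],cv2.COLOR_RGB2BGR)
a=cv2.resize(im[60:100,200:240],None,fx=10,fy=10,interpolation=cv2.INTER_CUBIC);b=cv2.resize(im[60:100,398:438],None,fx=10,fy=10,interpolation=cv2.INTER_CUBIC)
cv2.imwrite('pics/w28.png',np.hstack([a,b]))
s=snap('scene'); im=cv2.cvtColor(s['img'],cv2.COLOR_RGB2BGR)
cv2.imwrite('pics/s28.png',cv2.resize(im[270:320,200:270],None,fx=10,fy=10,interpolation=cv2.INTER_CUBIC))
t=snap('top'); im=cv2.cvtColor(t['img'],cv2.COLOR_RGB2BGR)
cv2.imwrite('pics/t28.png',np.hstack([cv2.resize(im[210:240,375:415],None,fx=10,fy=10,interpolation=cv2.INTER_CUBIC),cv2.resize(im[285:315,390:430],None,fx=10,fy=10,interpolation=cv2.INTER_CUBIC)]))
delta(.5474,-.2142,.1387,1.4198)
p=(.5474,-.2140,-.151)
print([w2px(s,blk(p,q)).round(1) for q in TH],[w2px(t,blk(p,q)).round(1) for q in TH])
```

```text
now [ 0.5472 -0.2142  0.1407] [-3.1416  0.0002  1.4195] op 0.0111 t 31.98 F [-0.03  0.13 -3.92]
tool mm (now axes) [0.  0.2 2. ] (after turn) [0.  0.2 2. ] rv [-0.      0.0002 -0.0003]
now [ 0.5472 -0.2142  0.1408] [3.1414 0.0003 1.4196] op 0.0117 t 32.12 F [ 0.21  0.59 -4.  ]
tool mm (now axes) [0.  0.2 2.1] (after turn) [0.  0.2 2.1] rv [ 0.0002  0.0003 -0.0002]
[array([250. , 286.8]), array([227. , 231.6]), array([197.5, 241.8]), array([218.5, 298.8])] [array([390. , 222.6]), array([377.8, 294.9]), array([410. , 300.6]), array([421.8, 228.2])]
```

View pics/w28.png

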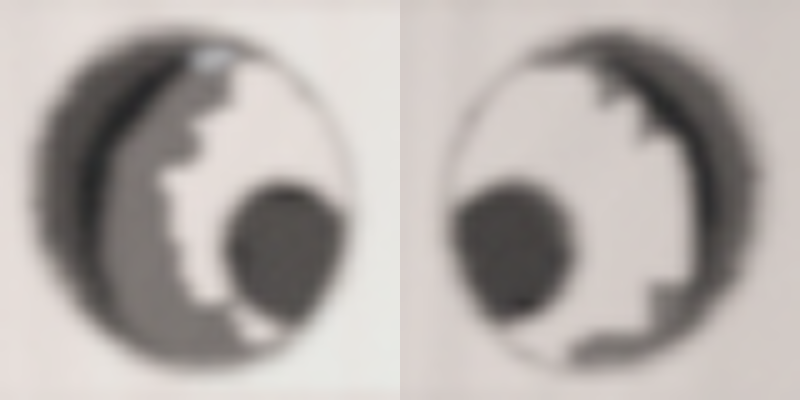

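View pics/s28.png

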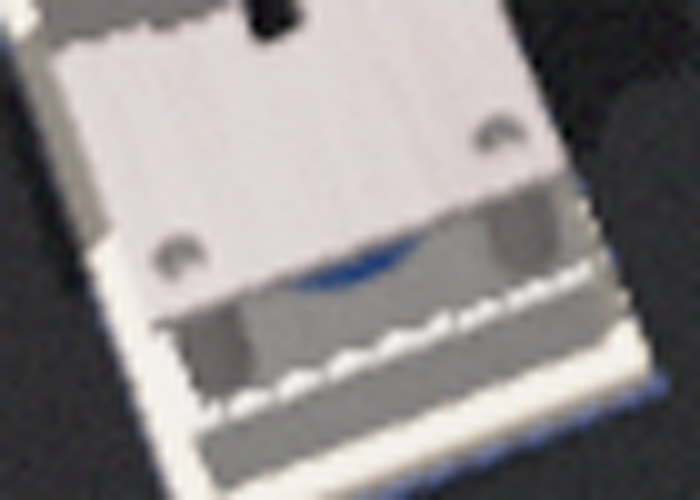

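View pics/t28.png

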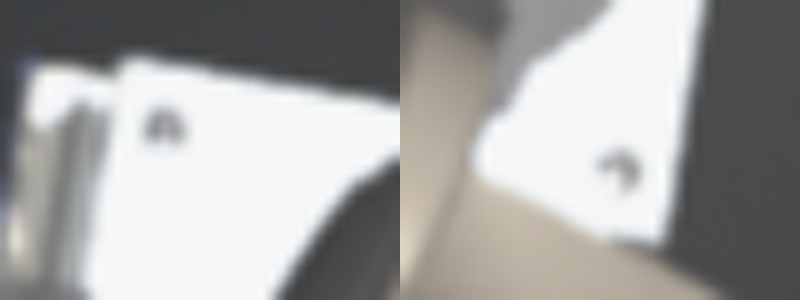

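Run:
```python
from fit import *
w=snap('wrist'); s=robot.observe(); zt=.009+s['tool_pos'][2]-.0267
L=lambda u,v:(200+u/10-.45,60+v/10-.45); R=lambda u,v:(398+(u-400)/10-.45,60+v/10-.45)
print(zt,px2w(w,*L(197,195),zt),px2w(w,*L(286,250),.105));print(px2w(w,*R(602,195),zt),px2w(w,*R(514,250),.105))
delta(.5474,-.2142,.1387,1.4198)
t=robot.read_camera('top')
# holes as seen in top vs predicted
p=(*s['tool_pos'][:2],s['tool_rot'][2]-np.pi/2)
print([w2px(t,blk(p,(a,b,zt))).round(1) for a,b,_ in TH])
sc=snap('scene'); print([w2px(sc,blk(p,(a,b,zt))).round(1) for a,b,_ in TH])
```

```text
0.12312912321427541 [ 0.4467 -0.2408  0.1231] [ 0.4473 -0.2412  0.105 ]
[ 0.4593 -0.1579  0.1231] [ 0.46   -0.1576  0.105 ]
now [ 0.5473 -0.2142  0.1408] [3.1414 0.0003 1.4196] op 0.0112 t 32.17 F [ 0.44 -0.02 -4.1 ]
tool mm (now axes) [0.  0.1 2.1] (after turn) [0.  0.1 2.1] rv [ 0.0002  0.0003 -0.0002]
[array([391.3, 221.9]), array([378.9, 295.3]), array([411.6, 301.1]), array([423.6, 227.6])]
[array([249.1, 283.3]), array([225.8, 227.7]), array([196., 238.]), array([217.1, 295.4])]
```

>>> move_arm(
  increments=[
    [6, 0, 0.6, 2, 0, 0, 0],
    [6, 0, 0, 0, 0, 0, 0],
    [6, 0, 0, 0, 0, 0, 0],
    [6, 0, 0, 0, 0, 0, 0],
    [6, 0, 0, 0, 0, 0, 0],
    [6, 0, 0, 0, 0, 0, 0],
  ],
)

```text
time: 33.02
tool_pos: [0.5479, -0.2143, 0.1388]
tool_rot: [3.141, 0.0, 1.42]
contact_force: [0.2, 0.5, -3.8]
opening: 0.0111
```

Run:
```python
from fit import *
delta(.5478,-.2142,.1387,1.4198)
w=snap('wrist'); im=cv2.cvtColor(w['img'],cv2.COLOR_RGB2BGR)
a=cv2.resize(im[60:100,200:240],None,fx=10,fy=10,interpolation=cv2.INTER_CUBIC);b=cv2.resize(im[60:100,398:438],None,fx=10,fy=10,interpolation=cv2.INTER_CUBIC)
cv2.imwrite('pics/w29.png',np.hstack([a,b]))
snap('scene','s29.png')
for i in range(4): snap('top')
delta(.5478,-.2142,.1387,1.4198)
print(robot.observe()['qvel'])
```

```text
now [ 0.5479 -0.2143  0.1388] [3.1412 0.0003 1.4196] op 0.0111 t 33.02 F [ 0.22  0.47 -3.81]
tool mm (now axes) [ 0.1 -0.1  0.1] (after turn) [ 0.1 -0.1  0.1] rv [ 0.0004  0.0003 -0.0002]
now [ 0.5479 -0.2143  0.1388] [3.1413 0.0003 1.4195] op 0.0115 t 33.33 F [ 0.08 -0.47 -4.99]
tool mm (now axes) [ 0.1 -0.1  0.1] (after turn) [ 0.1 -0.1  0.1] rv [ 0.0003  0.0003 -0.0003]
[ 0.0005  0.0015  0.     -0.0002 -0.0004  0.0008]
```

View pics/w29.png

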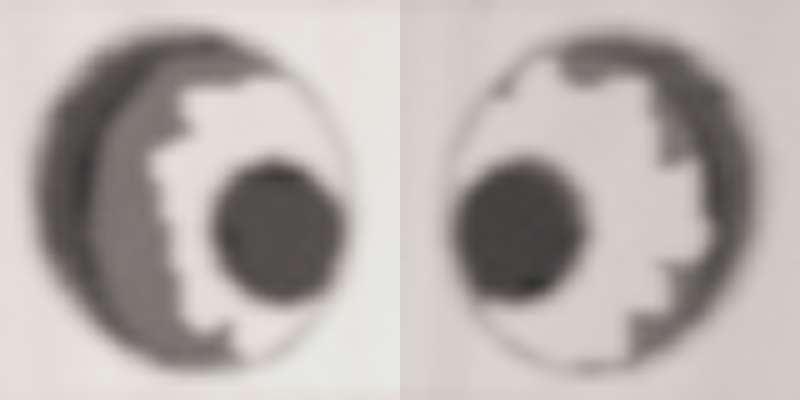

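View pics/s29.png

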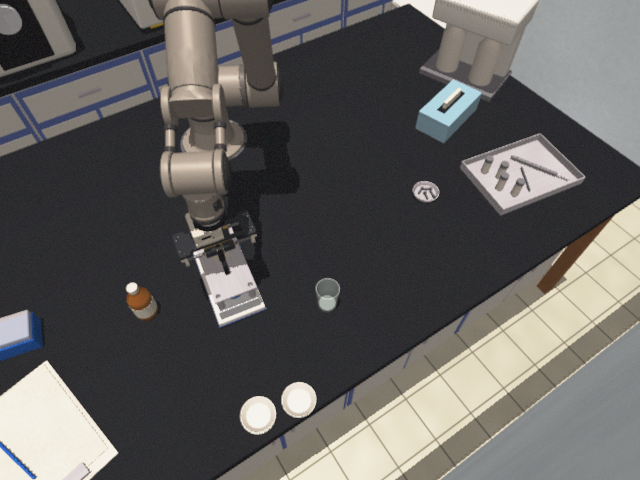

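Run:
```python
from fit import *
w=snap('wrist'); s=robot.observe(); zt=.009+s['tool_pos'][2]-.0267
L=lambda u,v:(200+u/10-.45,60+v/10-.45); R=lambda u,v:(398+(u-400)/10-.45,60+v/10-.45)
a=px2w(w,*L(197,195),zt)-px2w(w,*L(277,232),.105); b=px2w(w,*R(602,195),zt)-px2w(w,*R(521,230),.105)
print((zt-.006-.105),a,b)
ok=max(np.linalg.norm(a[:2]),np.linalg.norm(b[:2]))<.0015
print(ok)
if ok: print(robot.hand_in())
```

```text
0.010072006512841111 [-0.0001  0.0003  0.0161] [-0.     -0.0002  0.0161]
True
the job is handed in; nothing more can be done
None
```

I swapped the two vessels and handed the job in with the arm still holding the clamp plate over the pillars. `hand_in` gives no verdict, so these are my own measurements.

**Vessels:** The blue vessel went into the middle well, red into the red-ringed well, then blue into the blue-ringed well. Each was lowered to the tool height at which it had been gripped while home, then let go. The wrist picture afterwards showed both caps within about 1.5 pixels (about 1 mm) of where caps fully home should appear.

**Plate:** I gripped it by the middle of the handle at 55 N and carried it over the block.
- **Height:** the last check put the underside about 10.1 mm above the pillar tops, worked out from the gripper height.
- **Alignment:** the two holes I could see at the -x end were within about 0.3 mm sideways of their threaded holes.
- **Steadiness:** tool tilt was below 0.001 rad and the pose did not move over the last 0.3 s.

**Less certain:**
- **The +x holes:** I checked these only roughly, in the scene camera just before a final shift of about 2 mm. One hole lay within about half a pixel of its predicted place; the threads under them were not measured.
- **Block position:** separate estimates, from the wrist camera at different heights and from the top camera, differed by up to about 2 mm. I settled the final position by looking at the threaded holes through the plate's own holes.

In the last scene picture the beaker, bottle and screw dish looked to be where they started. The clock was at about 33 s of the 70 s allowed.

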